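Set rotors on a balance rig and switch it to measure

TASK

Balance every rotor on the bench on a domed rest of the blue rig, one per dome, hub up, level and left free. Only when all of them are balanced, take the screwdriver out of its wooden block and with it turn the slotted selector on the grey control box a full quarter turn clockwise, from the white dot to the green dot; do not touch the selector with the gripper. Stand the screwdriver back in its block, fully down, with the rotors still balanced, and leave the calculator, mouse and wooden gauge case alone.

Things in the scene. Friction and masses are not known exactly. Their poses are not given: they have to be found in the camera images.
- rotor0: Loose aluminium rotor: flat disc 96 mm diameter, 14 mm thick, with six dark dots on its upper face, and on it a coaxial round hub 30 mm diameter, 34 mm tall (overall 48 mm), mass about 0.33 kg. Origin: centre of the flat underside; z points up along the hub. Starts lying flat, hub up, on the dark granite work surface. May be absent. Hub colour: dark steel.
- rotor1: Loose aluminium rotor: flat disc 96 mm diameter, 14 mm thick, with six dark dots on its upper face, and on it a coaxial round hub 30 mm diameter, 34 mm tall (overall 48 mm), mass about 0.33 kg. Origin: centre of the flat underside; z points up along the hub. Starts lying flat, hub up, on the dark granite work surface. May be absent. Hub colour: brass.
- rotor2: Loose aluminium rotor: flat disc 96 mm diameter, 14 mm thick, with six dark dots on its upper face, and on it a coaxial round hub 30 mm diameter, 34 mm tall (overall 48 mm), mass about 0.33 kg. Origin: centre of the flat underside; z points up along the hub. Starts lying flat, hub up, on the dark granite work surface. May be absent. Hub colour: copper.
- rotor3: Loose aluminium rotor: flat disc 96 mm diameter, 14 mm thick, with six dark dots on its upper face, and on it a coaxial round hub 30 mm diameter, 34 mm tall (overall 48 mm), mass about 0.33 kg. Origin: centre of the flat underside; z points up along the hub. Starts lying flat, hub up, on the dark granite work surface. May be absent. Hub colour: green.
- dome0 (a point): Topmost point of an orange domed rest on the blue rig plate (plate 240 x 240 x 12 mm). The dome is part of a sphere of radius 75 mm, rises 24 mm above the plate (36 mm above the work surface), about 110 mm across at its foot. The rig is fixed; its yaw differs from start to start. The four domes form a square, 120 mm apart. A rotor set down off-centre leans (about 1 degree per mm) and too far off it slides down.
- dome1 (a point): As dome0, a second dome of the same rig.
- dome2 (a point): As dome0, the third dome of the same rig.
- dome3 (a point): As dome0, the fourth dome of the same rig.
- selector (a joint): Angle of the slotted selector (rad): 0 = slot's white mark at the white dot, grows clockwise seen from above, stop at 1.571 (green dot). Friction (0.06 N m) keeps it where it is left, so it may be turned in several bites.
- slot (a point): Centre of the mouth (top) of the slot in the red round selector, diameter 44 mm, on top of the fixed grey control box (90 x 90 x 50 mm); the mouth is 62 mm above the work surface. x axis runs along the slot and turns with the selector, z up. Slot 7.5 mm wide, 8 mm deep, open at both ends, 34 mm or more long. The box's place and yaw differ from start to start.
- driver: Loose flat screwdriver, 148 mm long, 0.16 kg. Origin: middle of the blade's tip; z runs up the shaft to the handle; x runs along the blade's width. Blade 20 mm wide (x), 4 mm thick (y), 24 mm long; round shaft 10 mm diameter up to z = 70 mm; black round collar 40 mm diameter, z = 70 to 78 mm; yellow square handle 28 x 28 mm, z = 78 to 148 mm, its flats facing x and y. Starts upright in the block, blade down, tip 5 mm above the work surface, collar resting on the block.
- stand_hole0 (a point): Centre of the mouth of the square hole (25 x 25 mm, through) in the fixed wooden block (60 x 60 x 75 mm); the mouth is 75 mm above the work surface. z up. The screwdriver's blade and shaft stand in it at any yaw, with its collar on the block.
- calculator: Black pocket calculator, 130 x 75 x 14 mm; a bystander. Origin: centre of its underside.
- mouse: Black computer mouse, 105 x 60 x 35 mm; a bystander. Origin: centre of its underside.
- gauge_case: Wooden gauge block case, 140 x 90 x 40 mm; a bystander. Origin: centre of its underside.
Mind the look-alikes: they are no part of the job. What is shaped like the rotor1 but pink or purple is not meant.

How it is judged:
On the way, in this order (a step that is already met when the one before it is completed fails the run):
1. all rotors balanced on domes, let go (((distance between rotor0 and dome0 below 0.018 m and z of rotor0 in the frame of dome0 above -0.006 m) or (distance between rotor0 and dome1 below 0.018 m and z of rotor0 in the frame of dome1 above -0.006 m) or (distance between rotor0 and dome2 below 0.018 m and z of rotor0 in the frame of dome2 above -0.006 m) or (distance between rotor0 and dome3 below 0.018 m and z of rotor0 in the frame of dome3 above -0.006 m)) and angle between each of rotor0, rotor1, rotor2, rotor3's own z axis and vertical below 0.17 rad and linear speed of each of rotor0, rotor1, rotor2, rotor3 below 0.03 m/s and angular speed of each of rotor0, rotor1, rotor2, rotor3 below 0.3 rad/s and contact force between each of rotor0, rotor1, rotor2, rotor3 and the fingers below 0.05 N and ((distance between rotor1 and dome0 below 0.018 m and z of rotor1 in the frame of dome0 above -0.006 m) or (distance between rotor1 and dome1 below 0.018 m and z of rotor1 in the frame of dome1 above -0.006 m) or (distance between rotor1 and dome2 below 0.018 m and z of rotor1 in the frame of dome2 above -0.006 m) or (distance between rotor1 and dome3 below 0.018 m and z of rotor1 in the frame of dome3 above -0.006 m)) and ((distance between rotor2 and dome0 below 0.018 m and z of rotor2 in the frame of dome0 above -0.006 m) or (distance between rotor2 and dome1 below 0.018 m and z of rotor2 in the frame of dome1 above -0.006 m) or (distance between rotor2 and dome2 below 0.018 m and z of rotor2 in the frame of dome2 above -0.006 m) or (distance between rotor2 and dome3 below 0.018 m and z of rotor2 in the frame of dome3 above -0.006 m)) and ((distance between rotor3 and dome0 below 0.018 m and z of rotor3 in the frame of dome0 above -0.006 m) or (distance between rotor3 and dome1 below 0.018 m and z of rotor3 in the frame of dome1 above -0.006 m) or (distance between rotor3 and dome2 below 0.018 m and z of rotor3 in the frame of dome2 above -0.006 m) or (distance between rotor3 and dome3 below 0.018 m and z of rotor3 in the frame of dome3 above -0.006 m))), for 0.4 s.
2. selector turned a quarter turn to the green dot with the screwdriver (value of joint selector above 1.43 rad and contact force between driver and selector above 0.02 N).
3. screwdriver standing in its block (horizontal distance between driver and stand_hole0 below 0.01 m and height (world z) of driver below 0.012 m and angle between driver's own z axis and vertical below 0.12 rad), for 0.2 s.
At the end, for the whole second after the job is handed in: Every rotor present rests free and still on its own dome, underside centre within 18 mm of the dome top, tilt under 0.17 rad; selector beyond 1.43 rad; screwdriver upright (0.12 rad) in its block, within 10 mm of the hole axis, tip under 12 mm above the work surface (all of step 1 and all of step 3 and value of joint selector above 1.43 rad and linear speed of driver below 0.03 m/s); the robot touches nothing.
It fails at once if the calculator is moved (more than 30 mm) (distance of calculator from where it was at the start of the episode above 0.03 m).
It fails at once if the mouse is moved (more than 30 mm) (distance of mouse from where it was at the start of the episode above 0.03 m).
It fails at once if the gauge case is moved (more than 30 mm) (distance of gauge_case from where it was at the start of the episode above 0.03 m).
It fails at once if the gripper or arm touches the selector (contact force between any of the fingers, the arm and selector above 1 N).
Of rotor0, rotor1, rotor2, rotor3 only 3 to 4 are there at a start; the rules pass over those that are not, and their reading is None.
At some moment in a run one of rotor0, rotor1, rotor2, rotor3 may be knocked a few centimetres aside while the robot is not near it.
It also fails if it takes over 210 s, if anything falls off the work surface, if the arm or the gripper's body presses on something with over 40 N, if the wrist force passes 120 N, or if a joint passes its speed limit or range.

ROBOT

A 6-joint arm with a two-finger parallel gripper is mounted at the origin on the work surface. World frame = base frame: x ahead of the robot, y to its left, z up, the work surface at z = 0. Lengths are in m, angles in rad, forces in N, time in s.
With the tool pointing down it reaches from about 0.35 to 0.975 m from the base axis. Payload 4.9 kg.
Tool frame: the origin (TCP) lies at the very end of the fingers, on their centre line; the grasp point (between the pads) lies behind it (manip.pinch_z is the y of the grasp point in the tool frame, in m); y points along the fingers, x is the direction in which the jaws open and shut, and the axes are right-handed (so a half turn about y gives the same grasp; the last joint's range is limited). The gripper opens to 85 mm and grips with 20 to 120 N. Pads are 22 mm wide; open, the fingers measure 114 mm over their backs; the gripper's body (76 mm by 85 mm) begins 54 mm behind the grasp point. The pads swing forward as they close: fully open they stand 13 mm farther back than shut.
Start: joints at [-1.455, 0.053, 1.613, -0, 1.476, -0.119], TCP at [0.145, -0.608, 0.231] pointing down, gripper open.
Joint ranges: [-3.01, 3.01], [-1.01, 2.22], [0.06, 2.58], [-1.02, 4.17], [0.09, 2.62], [-3.14, 3.14]. Speed limits (rad/s): [2.57, 2.57, 3.14, 3.14, 3.14, 3.14].

INTERFACE

Orientations are given as a unit quaternion [w, x, y, z].
In Python, from plant import manip gives the robot as it stands.
- The arm moves only by the tool drive_tool, never from a script. Its argument "motion" is a list of rows, each a list of 3 entries, a list of its own where there are three numbers: the shift along the tool's x, y, z in units of 25 mm (1.0 is 25 mm), then the turn, a rotation vector about the tool's x, y, z in units of 5 degrees (1.0 is 5 degrees), then the closure, from -1 (fully open) to 1 (shut). A call has 1 to 12 rows; each row shifts and turns the commanded pose from where the row before left it, along the tool's axes as they then stand; what a row does not reach is not made up. A row lasts 1/10 s, in which the tool goes at most 50 mm and 8.59 degrees, less where a joint would pass 70% of its speed; a pose out of reach is approached as far as the arm can. A call is refused whole if a number of a shift passes 1 or a number of a turn 1, either way. A call with a gripper value outside its range is refused whole. The fingers move at their own pace and stop on an object; the grip force is fixed at half the most. Time passes only in rows, so rows that do not move let the fingers close. It gives the time, the measured TCP pose, the force and the opening at its end, in the units of the state.
- manip.state(): the state, without advancing time (a new reading comes with each control period).
- manip.grab_frame(name): name is "side" or "top"; returns a dict with "img" (400x640x3 uint8, blue, green, red), "range_z" (400x640 float32, m along the optical axis (not along the pixel's ray), 0 where there is no reading), "camera_matrix" (3x3 intrinsics, pixels), "k1" (the pictures are not rectified: a ray, as slopes to the right and down, at radius r is drawn at 1 + k1 r^2 times it, then the intrinsics apply), "world_from_camera" (4x4, takes a point from camera to world coordinates). Camera axes: x right, y down, z forward; pixel columns grow to the right and rows downward; lengths in m; the calibration is good to about 2 mm. A picture is of the moment at which its call begins.
- manip.job_done(): hands the job in, once; it reports no verdict.
The state is a dict: "time": time; "joint_pos": joint angles; "joint_vel": joint speeds; "joint_efforts": joint torques, N m; "tool_pos": TCP position; "tool_rot": TCP orientation; "contact_force": force on the tool from outside, world axes, zero at the start; "ft_torque": the same for the moment, N m; "gripper_width": opening from 0.0 (shut) to 1.0 (fully open).
Only numpy, scipy, OpenCV 4.12 (cv2) and the standard library are available. Lean on these libraries where they do the work, as an engineer would, in place of code of your own. Each camera call takes 0.05 s, during which the arm holds its last target. There are 200 camera calls.

## Working session

There is one attempt and no reset: what is moved stays moved. The work goes in short steps, Python scripts to look and compute and a tool call to move; the robot and the scene stay as the last step left them, time stands still between calls to the robot, and variables do not carry over. Pictures are saved under pics/ and viewed, about 12 in all and at most 16, crops included, and the job is handed in when it is done.

Besides the shell and the picture viewer there is one more tool, called after "Request:" by a JSON object that holds its "api" and its "payload", one argument or row to a line. drive_tool: Moves the arm, as the interface text tells. Its arguments: {"type":"object","properties":{"motion":{"type":"array","items":{"type":"array"}}},"required":["motion"]}

```bash
ls; mkdir -p pics
cat > h.py <<'E'
import numpy as np, cv2
from plant import manip
def grab(n):
    return manip.grab_frame(n)
def pts(f):
    K=f["camera_matrix"];h,w=f["range_z"].shape
    u,v=np.meshgrid(np.arange(w),np.arange(h))
    d=np.stack([(u-K[0,2])/K[0,0],(v-K[1,2])/K[1,1]],-1)
    s=d.copy()
    for _ in range(8):
        s=d/(1+f["k1"]*(s**2).sum(-1,keepdims=True))
    return np.concatenate([s,np.ones((h,w,1))],-1)   # camera rays
def world(f):
    T=f["world_from_camera"];r=pts(f)*f["range_z"][...,None]
    return r@T[:3,:3].T+T[:3,3]
def ray(f,u,v,z):
    """pixel to plane z"""
    T=f["world_from_camera"];R=pts(f)
    r=cv2.remap(R.astype(np.float32),np.float32([[u]]),np.float32([[v]]),cv2.INTER_LINEAR)[0,0].astype(float) if False else R[int(round(v)),int(round(u))]
    r=T[:3,:3]@r;o=T[:3,3];return o+r*(z-o[2])/r[2]
E
python3 - <<'E'
from h import *
s=manip.state();print(s, manip.pinch_z)
for n in("top","side"):
    f=grab(n);cv2.imwrite(f"pics/{n}0.png",f["img"]);np.savez(f"{n}0.npz",**f);print(f["camera_matrix"],f["k1"],f["world_from_camera"])
E
```

```text
pics
{'time': 0.0, 'joint_pos': array([-1.45502597e+00,  5.33815270e-02,  1.61427882e+00,  2.86257345e-05,
        1.47602441e+00, -1.19000939e-01]), 'joint_vel': array([-1.44419249e-04,  2.36630677e-03, -7.22540773e-06,  8.07409711e-04,
        1.27144228e-03,  1.48910940e-03]), 'joint_efforts': array([ 3.41464411e-04, -3.93683374e+01, -3.70175314e+01, -4.83880319e-05,
        7.17724470e-03, -1.06565658e-06]), 'tool_pos': array([ 0.14532307, -0.60723013,  0.2300568 ]), 'tool_rot': array([ 0.55564731, -0.55458535,  0.43851655, -0.43748646]), 'contact_force': array([ 0.12031629, -0.18456255,  1.02604225]), 'ft_torque': array([0.05726561, 0.02512841, 0.00804589]), 'gripper_width': 0.9981369429092338} -0.0187
[[414.05870225   0.         311.81274157]
 [  0.         414.05870225 196.44584804]
 [  0.           0.           1.        ]] -0.07107763599898355 [[-0.00958381 -0.99802973  0.06200655  0.44915082]
 [-0.99991665  0.01010149  0.00804073 -0.04393949]
 [-0.00865125 -0.06192432 -0.99804335  1.22089996]
 [ 0.          0.          0.          1.        ]]
[[496.96456991   0.         319.71567703]
 [  0.         496.96456991 205.11536284]
 [  0.           0.           1.        ]] -0.06108765150986458 [[-0.82431485 -0.29419063  0.48369092 -0.11136091]
 [-0.56573437  0.39605361 -0.72324696  0.91888908]
 [ 0.02120494 -0.86982379 -0.49290662  0.76264901]
 [ 0.          0.          0.          1.        ]]
```

View pics/top0.png

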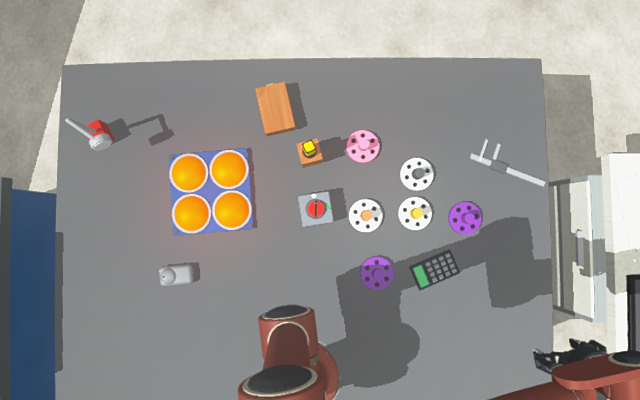

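View pics/side0.png

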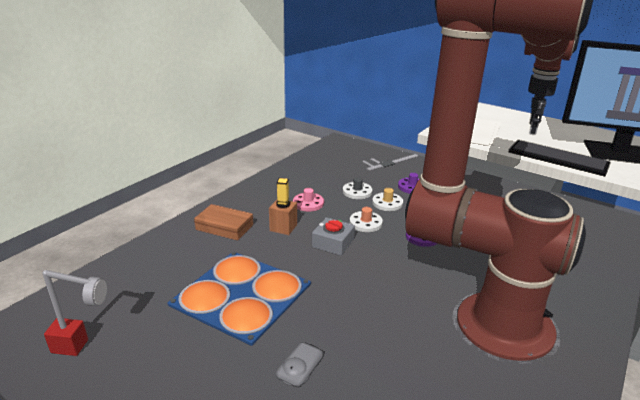

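The top view shows rotors with dark (417,174), copper (366,215) and brass (415,213) hubs. The look-alikes are pink (363,146) and purple (465,217), (376,272), and no green hub is visible yet. The other items are:
- rig (211,191)
- driver and block (309,150)
- control box (316,209)
- gauge case (275,108)
- calculator (435,270)
- mouse (178,274)

The red item at (98,133) is clutter.

```bash
cat > meas.py <<'E'
from h import *
def comps(m,amin):
    n,l,st,c=cv2.connectedComponentsWithStats(m.astype(np.uint8));return [(l==i) for i in range(1,n) if st[i,4]>=amin]
def masks(f):
    hsv=cv2.cvtColor(f["img"],cv2.COLOR_BGR2HSV).astype(int);return hsv[...,0],hsv[...,1],hsv[...,2]
def ell(f,m,z):
    c,_=cv2.findContours(m.astype(np.uint8),cv2.RETR_EXTERNAL,cv2.CHAIN_APPROX_NONE);c=max(c,key=cv2.contourArea)
    P=np.array([ray(f,p[0][0],p[0][1],z)[:2] for p in cv2.convexHull(c)],np.float32)
    (x,y),r=cv2.minEnclosingCircle(P);A=np.c_[2*P,np.ones(len(P))];s=np.linalg.lstsq(A,(P**2).sum(1),rcond=None)[0]
    return s[:2],np.sqrt(s[2]+s[:2]@s[:2]),r
def domes(f,W):
    H,S,V=masks(f);out=[]
    for m in comps((H>5)&(H<25)&(S>150)&(V>150),300):
        p=W[m];p=p[(p[:,2]>0.012)&(p[:,2]<0.045)]
        if len(p)<250: continue
        zmed=p[:,2].max()
        A=np.c_[2*p,np.ones(len(p))];s=np.linalg.lstsq(A,(p**2).sum(1),rcond=None)[0]
        from scipy.optimize import least_squares
        q=least_squares(lambda c:np.linalg.norm(p-c,axis=1)-.075,[*p[:,:2].mean(0),-.039],loss='soft_l1',f_scale=.002).x
        out.append((q[0],q[1],q[2]+.075,len(p),np.percentile(p[:,2],98)))
    return np.array(out)
E
python3 - <<'E'
from meas import *
np.set_printoptions(precision=4,suppress=True)
for n in("top","side"):
    f=dict(np.load(n+"0.npz"));W=world(f);H,S,V=masks(f)
    print(n,"table z",np.median(W[...,2][(np.abs(W[...,0]-.5)<.1)&(np.abs(W[...,1]+.1)<.4)&(np.abs(W[...,2])<.01)]))
    print("domes\n",domes(f,W))
    white=(S<40)&(V>190)&(W[...,2]>.005)&(W[...,2]<.03)&(W[...,0]>.3)&(W[...,0]<1)
    for m in comps(cv2.morphologyEx(white.astype(np.uint8),cv2.MORPH_CLOSE,np.ones((3,3))),120):
        c,r,r2=ell(f,m,.014);print("white",c,r,np.argwhere(m).mean(0)[::-1], np.median(W[m][:,2]))
    for nm,m in dict(yellow=(H>22)&(H<35)&(S>150)&(V>100)&(W[...,2]>.08),green=(H>45)&(H<85)&(S>100),red=((H<5)|(H>175))&(S>150)&(V>100)&(W[...,0]>.3)).items():
        for c in comps(m,6): print(nm,np.argwhere(c).mean(0)[::-1],c.sum(),np.median(W[c],0),W[c][:,2].max())
f=dict(np.load("top0.npz"))
a=cv2.resize(f["img"][125:240,285:385],None,fx=5,fy=5,interpolation=cv2.INTER_CUBIC)
f=dict(np.load("side0.npz"))
b=cv2.resize(f["img"][165:265,255:355],None,fx=5,fy=5,interpolation=cv2.INTER_CUBIC)
a=a[:500];cv2.imwrite("pics/c0.png",cv2.resize(np.hstack([a,b]),(800,400)))
E
```

```text
top table z 0.0009057914277235124
domes
 [[  0.7535   0.0659   0.048  556.       0.0444]
 [  0.6078   0.2102   0.0366 872.       0.0381]
 [  0.5986   0.3308   0.0369 858.       0.0388]
 [  0.4876   0.2015   0.0365 886.       0.0383]
 [  0.4785   0.3214   0.037  875.       0.0385]]
white [ 0.6521 -0.5437] 0.037824277996640406 [481.5874 155.8881] 0.0066334368898672835
white [0.5436 0.2664] 0.13832538161705768 [211.7791 191.5297] 0.015418617363550435
white [ 0.5878 -0.342 ] 0.048048906949333746 [415.7736 173.9858] 0.014816394153214896
white [ 0.5751 -0.6677] 0.05228442851948099 [525.599  176.6146] 0.00701155998563141
white [ 0.476 -1.032] 0.11392478391954326 [630.0139 206.1807] 0.007602488899479676
white [ 0.4723 -0.3338] 0.04821346493859603 [414.1795 213.4796] 0.014570015536981229
white [ 0.4678 -0.1887] 0.04792618689025635 [364.6691 215.325 ] 0.014708455352627547
yellow [308.646  147.9469] 113 [ 0.6425 -0.0286  0.1524] 1.2208999598179502
green [328.2857 206.5   ] 14 [ 0.4928 -0.08    0.0522] 0.05518798670555647
green [420.7021 275.8351] 188 [ 0.2901 -0.348   0.0158] 1.2208999598179502
[... 406 characters left out ...]
      0.037 ]
 [   0.4784    0.319     0.0361 1117.        0.0366]]
white [ 0.5133 -1.1732] 0.2323408270789722 [489.0164 128.7677] 0.007500625086909296
white [ 0.5849 -0.3363] 0.0488621229663286 [356.8862 190.5488] 0.013524663375478974
white [ 0.4712 -0.3286] 0.04997735663890507 [387.2206 201.6619] 0.013910445611120315
white [ 0.4658 -0.1842] 0.04959380059319882 [365.2675 221.8146] 0.013680972696343718
yellow [281.4706 187.4706] 17 [ 0.6406 -0.0164  0.1379] 0.7626490097708218
yellow [281.8571 192.4286] 7 [ 0.6418 -0.0175  0.124 ] 0.12671315878250677
red [333.3873 225.5563] 142 [ 0.4854 -0.0407  0.0609] 0.06560629394220852
red [ 61.871  337.0645] 884 [0.7088 0.6132 0.0498] 0.05867300548368337
```

View pics/c0.png

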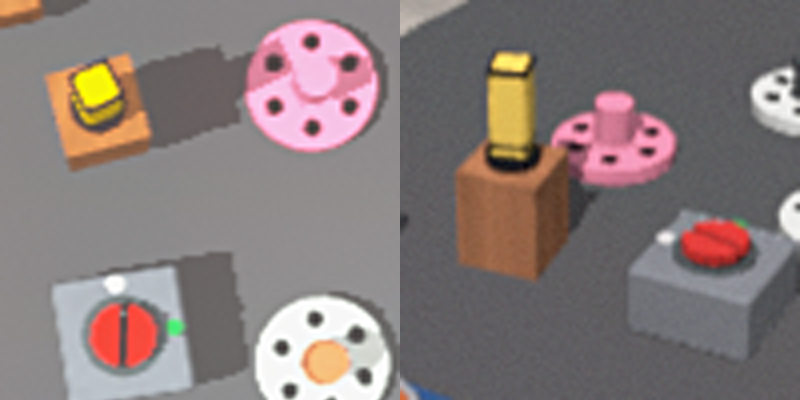

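```bash
cat > plan.py <<'E'
import sys
from h import *
from scipy.spatial.transform import Rotation as R
np.set_printoptions(precision=3,suppress=True)
def plan(p,jaw=None):
    """p: TCP target; jaw: world yaw (deg) of the jaw axis, mod 180. Prints shift/turn units in tool axes."""
    s=manip.state();q=s["tool_rot"];r=R.from_quat([q[1],q[2],q[3],q[0]]);M=r.as_matrix()
    yaw=np.degrees(np.arctan2(M[1,0],M[0,0]))
    print("t",round(s["time"],2),"pos",s["tool_pos"],"x",M[:,0],"y",M[:,1],"jaw",round(yaw,2),"j",s["joint_pos"],"F",s["contact_force"],"w",round(s["gripper_width"],3))
    print("shift units (x,y,z):",M.T@(np.array(p)-s["tool_pos"])/.025)
    # turn to make tool y exactly down and jaw at yaw
    j=yaw if jaw is None else yaw+(jaw-yaw+90)%180-90
    c,sn=np.cos(np.radians(j)),np.sin(np.radians(j))
    T=np.c_[[c,sn,0],[0,0,-1],np.cross([c,sn,0],[0,0,-1])]
    print("turn units:",np.degrees(R.from_matrix(M.T@T).as_rotvec())/5)
if __name__=="__main__":
    a=[float(v) for v in sys.argv[1:]];plan(a[:3],a[3] if len(a)>3 else None)
E
python3 plan.py 0.587 -0.341 0.15 -90
```

```text
t 0.1 pos [ 0.145 -0.607  0.23 ] x [ 0.233 -0.973 -0.002] y [-0.     0.002 -1.   ] jaw -76.54 j [-1.455  0.053  1.614  0.     1.476 -0.119] F [ 0.575 -0.812 -0.1  ] w 0.998
shift units (x,y,z): [-6.242  3.222 19.658]
turn units: [-0.     2.691 -0.022]
```

Request:
{"api": "drive_tool", "payload": {
  "motion": [
    [[-0.4, 0, 1], [0, 0, 0], -1],
    [[-0.4, 0, 1], [0, 0, 0], -1],
    [[-0.4, 0, 1], [0, 0, 0], -1],
    [[-0.4, 0, 1], [0, 0, 0], -1],
    [[-0.4, 0, 1], [0, 0, 0], -1],
    [[-0.4, 0, 1], [0, 0, 0], -1],
    [[-0.4, 0, 1], [0, 0, 0], -1],
    [[-0.4, 0, 1], [0, 0, 0], -1],
    [[-0.4, 0, 1], [0, 0, 0], -1],
    [[-0.4, 0, 1], [0, 0, 0], -1],
    [[-0.4, 0, 1], [0, 0, 0], -1],
    [[-0.4, 0, 1], [0, 0, 0], -1]
  ]
}}

```text
time: 1.3
tool_pos: [0.4099, -0.4203, 0.2307]
tool_rot: [0.555, -0.555, 0.438, -0.438]
contact_force: [-0.3, -0.6, 0.6]
gripper_width: 0.998
```

```bash
python3 plan.py 0.587 -0.341 0.08
```

```text
t 1.3 pos [ 0.41  -0.42   0.231] x [ 0.233 -0.973 -0.001] y [-0.001  0.001 -1.   ] jaw -76.55 j [-0.925 -0.036  1.703 -0.     1.475  0.411] F [-0.327 -0.648  0.629] w 0.998
shift units (x,y,z): [-1.433  6.025  7.631]
turn units: [ 0.004  0.    -0.01 ]
```

Request:
{"api": "drive_tool", "payload": {
  "motion": [
    [[-0.18, 0, 0.954], [0, 0, 0], -1],
    [[-0.18, 0, 0.954], [0, 0, 0], -1],
    [[-0.18, 0, 0.954], [0, 0, 0], -1],
    [[-0.18, 0, 0.954], [0, 0, 0], -1],
    [[-0.18, 0, 0.954], [0, 0, 0], -1],
    [[-0.18, 0, 0.954], [0, 0, 0], -1],
    [[-0.18, 0, 0.954], [0, 0, 0], -1],
    [[-0.18, 0, 0.954], [0, 0, 0], -1],
    [[0, 1, 0], [0, 0, 0], -1],
    [[0, 1, 0], [0, 0, 0], -1],
    [[0, 1, 0], [0, 0, 0], -1],
    [[0, 1, 0], [0, 0, 0], -1]
  ]
}}

```text
time: 2.5
tool_pos: [0.5861, -0.3415, 0.1296]
tool_rot: [-0.555, 0.555, -0.438, 0.438]
contact_force: [-0.3, 0.2, -1.5]
gripper_width: 0.998
```

```bash
python3 plan.py 0.587 -0.341 0.024
python3 - <<'E'
from h import *
f=grab("top");g=grab("side")
cv2.imwrite("pics/a1.png",np.hstack([f["img"][100:300,340:540],g["img"][100:300,280:480]])[:, :].repeat(2,0).repeat(2,1))
E
```

```text
t 2.5 pos [ 0.586 -0.342  0.13 ] x [ 0.233 -0.973 -0.001] y [-0.001  0.001 -1.   ] jaw -76.53 j [-0.637  0.253  1.565 -0.     1.325  0.699] F [-0.33   0.227 -1.47 ] w 0.998
shift units (x,y,z): [-0.009  4.224  0.041]
turn units: [ 0.008  0.    -0.009]
```

View pics/a1.png

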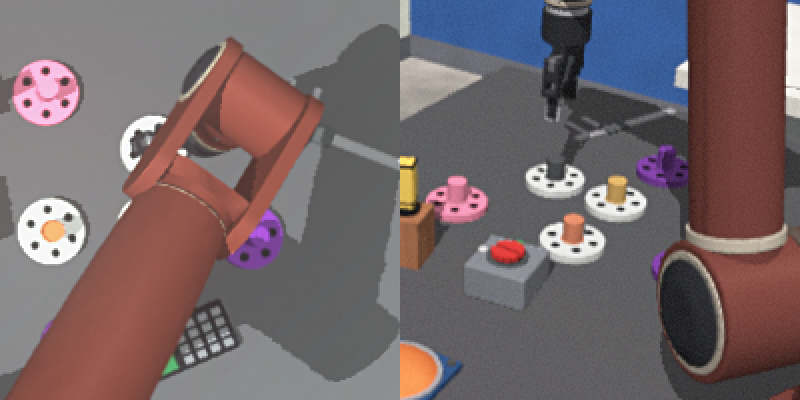

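Request:
{"api": "drive_tool", "payload": {
  "motion": [
    [[0, 1, 0], [0, 0, 0], -1],
    [[0, 1, 0], [0, 0, 0], -1],
    [[0, 1, 0], [0, 0, 0], -1],
    [[0, 0.8, 0], [0, 0, 0], -1],
    [[0, 0.5, 0], [0, 0, 0], -1],
    [[0, 0, 0], [0, 0, 0], 1],
    [[0, 0, 0], [0, 0, 0], 1],
    [[0, 0, 0], [0, 0, 0], 1],
    [[0, 0, 0], [0, 0, 0], 1],
    [[0, 0, 0], [0, 0, 0], 1],
    [[0, 0, 0], [0, 0, 0], 1],
    [[0, 0, 0], [0, 0, 0], 1]
  ]
}}

```text
time: 3.8
tool_pos: [0.5877, -0.343, 0.0261]
tool_rot: [-0.555, 0.555, -0.437, 0.439]
contact_force: [0.3, -0.3, 7.0]
gripper_width: 0.329
```

Request:
{"api": "drive_tool", "payload": {
  "motion": [
    [[0, -0.5, 0], [0, 0, 0], 1],
    [[0, -1, 0], [0, 0, 0], 1],
    [[0, -1, 0], [0, 0, 0], 1],
    [[0, -1, 0], [0, 0, 0], 1],
    [[0, -1, 0], [0, 0, 0], 1],
    [[0, -1, 0], [0, 0, 0], 1],
    [[0, -1, 0], [0, 0, 0], 1],
    [[0, -1, 0], [0, 0, 0], 1],
    [[0, 0, 0], [0, 0, 0], 1]
  ]
}}

```text
time: 4.7
tool_pos: [0.5879, -0.3428, 0.216]
tool_rot: [0.555, -0.555, 0.436, -0.44]
contact_force: [1.3, 0.1, -1.8]
gripper_width: 0.332
```

```bash
python3 plan.py 0.598 0.329 0.21
python3 - <<'E'
from h import *
g=grab("side");cv2.imwrite("pics/a2.png",g["img"][60:300,240:480].repeat(2,0).repeat(2,1))
E
```

```text
t 4.7 pos [ 0.588 -0.343  0.216] x [ 0.233 -0.973  0.005] y [ 0.006 -0.004 -1.   ] jaw -76.54 j [-0.637  0.186  1.494  0.     1.455  0.699] F [ 1.337  0.077 -1.825] w 0.332
shift units (x,y,z): [-26.042   0.135   6.647]
turn units: [-0.053  0.     0.06 ]
```

View pics/a2.png

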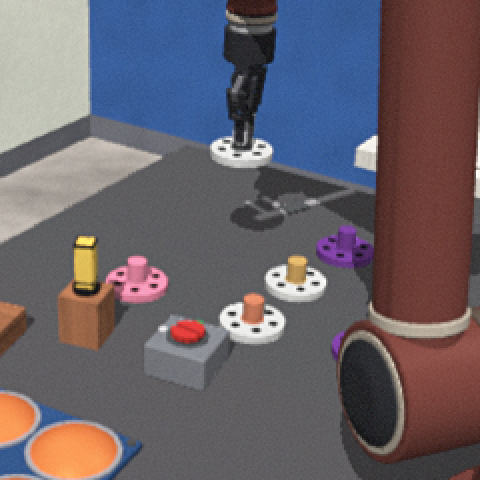

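Request:
{"api": "drive_tool", "payload": {
  "motion": [
    [[-0.97, 0, 0.27], [0, 0, 0], 1],
    [[-0.97, 0, 0.27], [0, 0, 0], 1],
    [[-0.97, 0, 0.27], [0, 0, 0], 1],
    [[-0.97, 0, 0.27], [0, 0, 0], 1],
    [[-0.97, 0, 0.27], [0, 0, 0], 1],
    [[-0.97, 0, 0.27], [0, 0, 0], 1],
    [[-0.97, 0, 0.27], [0, 0, 0], 1],
    [[-0.97, 0, 0.27], [0, 0, 0], 1],
    [[-0.97, 0, 0.27], [0, 0, 0], 1],
    [[-0.97, 0, 0.27], [0, 0, 0], 1],
    [[-0.97, 0, 0.27], [0, 0, 0], 1],
    [[-0.97, 0, 0.27], [0, 0, 0], 1]
  ]
}}

```text
time: 5.95
tool_pos: [0.5958, -0.0387, 0.208]
tool_rot: [-0.554, 0.556, -0.44, 0.436]
contact_force: [0.4, 0.7, -3.8]
gripper_width: 0.326
```

Request:
{"api": "drive_tool", "payload": {
  "motion": [
    [[-0.97, 0, 0.27], [0, 0, 0], 1],
    [[-0.97, 0, 0.27], [0, 0, 0], 1],
    [[-0.97, 0, 0.27], [0, 0, 0], 1],
    [[-0.97, 0, 0.27], [0, 0, 0], 1],
    [[-0.97, 0, 0.27], [0, 0, 0], 1],
    [[-0.97, 0, 0.27], [0, 0, 0], 1],
    [[-0.97, 0, 0.27], [0, 0, 0], 1],
    [[-0.97, 0, 0.27], [0, 0, 0], 1],
    [[-0.97, 0, 0.27], [0, 0, 0], 1],
    [[-0.97, 0, 0.27], [0, 0, 0], 1],
    [[0, 0, 0], [0, 0, 0], 1]
  ]
}}

```text
time: 7.05
tool_pos: [0.6049, 0.2139, 0.2079]
tool_rot: [-0.555, 0.557, -0.439, 0.436]
contact_force: [0.4, 0.1, -3.4]
gripper_width: 0.33
```

```bash
python3 plan.py 0.608 0.2098 0.08
python3 - <<'E'
from meas import *
np.set_printoptions(precision=4,suppress=True)
for n in("top","side"):
    f=grab(n);np.savez(n+"1.npz",**f);W=world(f);H,S,V=masks(f)
    white=(S<40)&(V>150)&(W[...,2]>.15)&(W[...,2]<.24)&(np.hypot(W[...,0]-.608,W[...,1]-.21)<.07)
    for m in comps(white,40):
        print(n,m.sum(),W[m].min(0),W[m].max(0),np.median(W[m],0)); zt=np.percentile(W[m][:,2],80);c,r,_=ell(f,m,zt);print(zt,c,r)
E
```

```text
t 7.05 pos [0.605 0.214 0.208] x [ 0.236 -0.972 -0.001] y [-0.005  0.    -1.   ] jaw -76.36 j [0.223 0.109 1.593 0.001 1.445 1.556] F [ 0.367  0.121 -3.395] w 0.33
shift units (x,y,z): [0.197 5.116 0.108]
turn units: [ 0.056  0.    -0.016]
top 230 [0.5612 0.1678 0.1921] [0.6215 0.2066 0.2237] [0.5901 0.1858 0.1967]
0.19867064904858905 [0.59   0.1864] 0.02517946919695212
side 594 [0.5564 0.1652 0.1823] [0.6527 0.2637 0.2189] [0.5894 0.2307 0.195 ]
0.19616947448796623 [0.5968 0.2209] 0.0523030974511214
```

Request:
{"api": "drive_tool", "payload": {
  "motion": [
    [[0.2, 0, 0.11], [0, 0, 0], 1],
    [[0, 1, 0], [0, 0, 0], 1],
    [[0, 1, 0], [0, 0, 0], 1],
    [[0, 1, 0], [0, 0, 0], 1],
    [[0, 1, 0], [0, 0, 0], 1],
    [[0, 1, 0], [0, 0, 0], 1],
    [[0, 0.5, 0], [0, 0, 0], 1],
    [[0, 0.2, 0], [0, 0, 0], 1],
    [[0, 0, 0], [0, 0, 0], 1]
  ]
}}

```text
time: 8.05
tool_pos: [0.6106, 0.2067, 0.0685]
tool_rot: [-0.555, 0.555, -0.438, 0.438]
contact_force: [-0.2, 0.4, -2.5]
gripper_width: 0.324
```

```bash
python3 plan.py 0.608 0.2098 0.062
python3 - <<'E'
from meas import *
np.set_printoptions(precision=4,suppress=True)
for i in range(2):
    f=grab("side");W=world(f);H,S,V=masks(f)
    m=(S<40)&(V>150)&(W[...,2]>.03)&(W[...,2]<.07)&(np.hypot(W[...,0]-.608,W[...,1]-.21)<.07)
    print((W[m].min(0)+W[m].max(0))/2,np.percentile(W[m],80,axis=0)[2],manip.state()["tool_pos"])
E
```

```text
t 8.05 pos [0.611 0.207 0.069] x [ 0.232 -0.973  0.   ] y [-0.001 -0.    -1.   ] jaw -76.59 j [ 0.211  0.244  1.685 -0.     1.213  1.548] F [-0.188  0.388 -2.46 ] w 0.324
shift units (x,y,z): [-0.147  0.261 -0.072]
turn units: [ 0.008 -0.     0.001]
[0.6115 0.2064 0.0474] 0.057893013730923815 [0.6113 0.207  0.0697]
[0.6099 0.2072 0.0492] 0.05931018537675525 [0.6117 0.2072 0.0704]
```

Request:
{"api": "drive_tool", "payload": {
  "motion": [
    [[-0.14, 0.1, -0.09], [0, 0, 0], 1],
    [[0, 0.1, 0], [0, 0, 0], 1],
    [[0, 0.05, 0], [0, 0, 0], 1],
    [[0, 0, 0], [0, 0, 0], 1],
    [[0, 0, 0], [0, 0, 0], 1]
  ]
}}

```text
time: 8.65
tool_pos: [0.6076, 0.2102, 0.0626]
tool_rot: [0.555, -0.555, 0.438, -0.438]
contact_force: [-0.0, 0.4, -3.2]
gripper_width: 0.328
```

```bash
python3 plan.py 0.608 0.2098 0.062; python3 plan.py 0.608 0.2098 0.062|grep shift
```

```text
t 8.65 pos [0.608 0.21  0.063] x [ 0.233 -0.973 -0.   ] y [ 0.  0. -1.] jaw -76.55 j [0.217 0.247 1.693 0.    1.202 1.553] F [-0.007  0.354 -3.21 ] w 0.328
shift units (x,y,z): [0.018 0.024 0.012]
turn units: [-0.001 -0.    -0.   ]
shift units (x,y,z): [0.018 0.024 0.012]
```

Request:
{"api": "drive_tool", "payload": {
  "motion": [
    [[0, 0.06, 0], [0, 0, 0], 1],
    [[0, 0, 0], [0, 0, 0], 1],
    [[0, 0, 0], [0, 0, 0], 1]
  ]
}}

```text
time: 8.95
tool_pos: [0.6081, 0.2103, 0.062]
tool_rot: [0.555, -0.555, 0.438, -0.438]
contact_force: [-1.1, 0.3, 2.3]
gripper_width: 0.326
```

Request:
{"api": "drive_tool", "payload": {
  "motion": [
    [[0, 0.06, 0], [0, 0, 0], 1],
    [[0, 0, 0], [0, 0, 0], 1],
    [[0, 0, 0], [0, 0, 0], 1]
  ]
}}

```text
time: 9.25
tool_pos: [0.6084, 0.2103, 0.0619]
tool_rot: [0.556, -0.555, 0.438, -0.438]
contact_force: [-4.3, -1.7, 8.7]
gripper_width: 0.322
```

Request:
{"api": "drive_tool", "payload": {
  "motion": [
    [[0, -0.06, 0], [0, 0, 0], 1],
    [[0, 0, 0], [0, 0, 0], 1],
    [[0, 0, 0], [0, 0, 0], 0],
    [[0, 0, 0], [0, 0, 0], -0.4],
    [[0, 0, 0], [0, 0, 0], -1],
    [[0, 0, 0], [0, 0, 0], -1],
    [[0, 0, 0], [0, 0, 0], -1],
    [[0, -0.5, 0], [0, 0, 0], -1],
    [[0, -1, 0], [0, 0, 0], -1],
    [[0, -1, 0], [0, 0, 0], -1],
    [[0, -1, 0], [0, 0, 0], -1],
    [[0, -1, 0], [0, 0, 0], -1]
  ]
}}

```text
time: 10.45
tool_pos: [0.6078, 0.2102, 0.1758]
tool_rot: [0.555, -0.555, 0.438, -0.438]
contact_force: [-0.1, -0.3, -0.2]
gripper_width: 0.999
```

```bash
cat > rot.py <<'E'
from meas import *
np.set_printoptions(precision=4,suppress=True)
def rotors(n,f):
    W=world(f);H,S,V=masks(f)
    m=(S<45)&(V>140)&(W[...,2]>.006)&(W[...,2]<.075)&(W[...,0]>.3)&(W[...,0]<.8)&(W[...,1]>-.6)&(W[...,1]<.45)
    m=cv2.morphologyEx(m.astype(np.uint8),cv2.MORPH_OPEN,np.ones((3,3)))
    for c in comps(m,100):
        p=W[c];z=np.median(p[:,2]);p=p[np.abs(p[:,2]-z)<.012]
        e=(np.percentile(p,.5,axis=0)+np.percentile(p,99.5,axis=0))/2
        A=np.c_[p[:,:2]-p[:,:2].mean(0),np.ones(len(p))];k=np.linalg.lstsq(A,p[:,2],rcond=None)[0]
        print(n,"c",np.argwhere(c).mean(0)[::-1].astype(int),"ext mid",e[:2],"size",np.ptp(p,axis=0)[:2],"z",z,"slope",k[:2],"N",len(p))
if __name__=="__main__":
    import sys
    for n in("top","side"):
        f=grab(n);np.savez(f"{n}_l.npz",**f);rotors(n,f)
        if len(sys.argv)>1: cv2.imwrite(f"pics/{sys.argv[1]}_{n}.png",f["img"])
E
python3 rot.py b1;python3 plan.py 0.468 -0.189 0.2
```

```text
top c [232 171] ext mid [0.6013 0.1943] size [0.0786 0.0598] z 0.051262875537980146 slope [-0.0113  0.0128] N 323
top c [314 209] ext mid [ 0.4864 -0.0431] size [0.0961 0.096 ] z 0.05083004851759898 slope [ 0.0054 -0.0004] N 653
top c [414 213] ext mid [ 0.4727 -0.3337] size [0.0938 0.0928] z 0.014515322097800265 slope [0.007 0.001] N 591
top c [364 215] ext mid [ 0.4684 -0.1886] size [0.0933 0.0941] z 0.014987305972517184 slope [ 0.0002 -0.0058] N 676
side c [357 225] ext mid [ 0.4652 -0.1857] size [0.0949 0.1003] z 0.014862413518298645 slope [ 0.0169 -0.0161] N 312
side c [321 228] ext mid [ 0.5072 -0.0378] size [0.0567 0.0852] z 0.049723732234852824 slope [ 0.0224 -0.0009] N 136
side c [234 261] ext mid [0.608  0.2121] size [0.0951 0.0923] z 0.04982195672644074 slope [ 0.0256 -0.038 ] N 569
side c [300 350] ext mid [0.3109 0.3429] size [0.0217 0.0446] z 0.024910081033893916 slope [-0.0263  0.0185] N 150
side c [284 368] ext mid [0.3088 0.3968] size [0.0175 0.0372] z 0.026857107175322192 slope [-0.1703 -0.4245] N 112
t 10.55 pos [0.61  0.211 0.18 ] x [ 0.233 -0.973  0.   ] y [ 0.01   0.002 -1.   ] jaw -76.54 j [0.217 0.13  1.618 0.    1.384 1.553] F [0.241 0.912 1.024] w 0.999
shift units (x,y,z): [14.228 -0.89  -9.257]
turn units: [-0.113  0.     0.002]
```

View pics/b1_side.png

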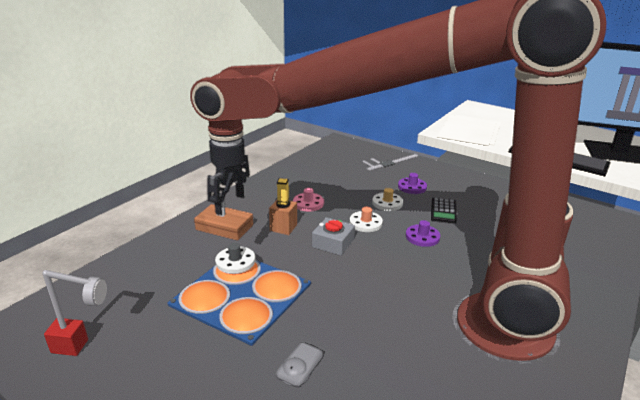

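Request:
{"api": "drive_tool", "payload": {
  "motion": [
    [[0.95, 0, -0.61], [0, 0, 0], -1],
    [[0.95, 0, -0.61], [0, 0, 0], -1],
    [[0.95, 0, -0.61], [0, 0, 0], -1],
    [[0.95, 0, -0.61], [0, 0, 0], -1],
    [[0.95, 0, -0.61], [0, 0, 0], -1],
    [[0.95, 0, -0.61], [0, 0, 0], -1],
    [[0.95, 0, -0.61], [0, 0, 0], -1],
    [[0.95, 0, -0.61], [0, 0, 0], -1],
    [[0.95, 0, -0.61], [0, 0, 0], -1],
    [[0.95, 0, -0.61], [0, 0, 0], -1],
    [[0.95, 0, -0.61], [0, 0, 0], -1],
    [[0.95, 0, -0.61], [0, 0, 0], -1]
  ]
}}

```text
time: 11.75
tool_pos: [0.4951, -0.1105, 0.1731]
tool_rot: [-0.555, 0.555, -0.438, 0.438]
contact_force: [0.3, -0.2, -0.0]
gripper_width: 1.0
```

Request:
{"api": "drive_tool", "payload": {
  "motion": [
    [[0.95, 0, -0.61], [0, 0, 0], -1],
    [[0.95, 0, -0.61], [0, 0, 0], -1],
    [[0.93, 0, -0.61], [0, 0, 0], -1],
    [[0, 1, 0], [0, 0, 0], -1],
    [[0, 1, 0], [0, 0, 0], -1],
    [[0, 1, 0], [0, 0, 0], -1],
    [[0, 1, 0], [0, 0, 0], -1],
    [[0, 0, 0], [0, 0, 0], -1],
    [[0, 0, 0], [0, 0, 0], -1],
    [[0, 0, 0], [0, 0, 0], -1]
  ]
}}

```text
time: 12.75
tool_pos: [0.4689, -0.1896, 0.0752]
tool_rot: [0.555, -0.555, 0.437, -0.439]
contact_force: [0.2, 0.2, -0.5]
gripper_width: 1.002
```

```bash
python3 plan.py 0.468 -0.189 0.03
```

```text
t 12.75 pos [ 0.469 -0.19   0.075] x [ 0.233 -0.973  0.002] y [ 0.002 -0.001 -1.   ] jaw -76.54 j [-0.532 -0.083  2.021  0.     1.201  0.804] F [ 0.165  0.201 -0.51 ] w 1.002
shift units (x,y,z): [-0.035  1.808 -0.032]
turn units: [-0.022  0.     0.021]
```

Request:
{"api": "drive_tool", "payload": {
  "motion": [
    [[-0.03, 0.8, -0.03], [0, 0, 0], -1],
    [[0, 0.8, 0], [0, 0, 0], -1],
    [[0, 0.2, 0], [0, 0, 0], -1],
    [[0, 0, 0], [0, 0, 0], 0.2],
    [[0, 0, 0], [0, 0, 0], 1],
    [[0, 0, 0], [0, 0, 0], 1],
    [[0, 0, 0], [0, 0, 0], 1],
    [[0, 0, 0], [0, 0, 0], 1],
    [[0, 0, 0], [0, 0, 0], 1],
    [[0, 0, 0], [0, 0, 0], 1],
    [[0, 0, 0], [0, 0, 0], 1]
  ]
}}

```text
time: 13.85
tool_pos: [0.4681, -0.1894, 0.0302]
tool_rot: [-0.555, 0.555, -0.437, 0.439]
contact_force: [-1.9, 0.2, 6.2]
gripper_width: 0.327
```

Request:
{"api": "drive_tool", "payload": {
  "motion": [
    [[0, -0.5, 0], [0, 0, 0], 1],
    [[0, -1, 0], [0, 0, 0], 1],
    [[0, -1, 0], [0, 0, 0], 1],
    [[0, -1, 0], [0, 0, 0], 1],
    [[0, -1, 0], [0, 0, 0], 1],
    [[0, -1, 0], [0, 0, 0], 1],
    [[0, -1, 0], [0, 0, 0], 1],
    [[0, -1, 0], [0, 0, 0], 1],
    [[0, 0, 0], [0, 0, 0], 1]
  ]
}}

```text
time: 14.75
tool_pos: [0.4685, -0.1892, 0.2201]
tool_rot: [0.556, -0.555, 0.436, -0.44]
contact_force: [0.7, -0.2, -2.6]
gripper_width: 0.326
```

```bash
python3 plan.py 0.488 0.2012 0.2
```

```text
t 14.75 pos [ 0.469 -0.189  0.22 ] x [ 0.233 -0.973  0.005] y [ 0.006 -0.003 -1.   ] jaw -76.54 j [-0.531 -0.237  1.903  0.     1.469  0.804] F [ 0.704 -0.219 -2.605] w 0.326
shift units (x,y,z): [-15.01    0.758   4.389]
turn units: [-0.059  0.     0.052]
```

Request:
{"api": "drive_tool", "payload": {
  "motion": [
    [[-0.94, 0, 0.27], [0, 0, 0], 1],
    [[-0.94, 0, 0.27], [0, 0, 0], 1],
    [[-0.94, 0, 0.27], [0, 0, 0], 1],
    [[-0.94, 0, 0.27], [0, 0, 0], 1],
    [[-0.94, 0, 0.27], [0, 0, 0], 1],
    [[-0.94, 0, 0.27], [0, 0, 0], 1],
    [[-0.94, 0, 0.27], [0, 0, 0], 1],
    [[-0.94, 0, 0.27], [0, 0, 0], 1],
    [[-0.94, 0, 0.27], [0, 0, 0], 1],
    [[-0.94, 0, 0.27], [0, 0, 0], 1],
    [[-0.94, 0, 0.27], [0, 0, 0], 1],
    [[-0.94, 0, 0.27], [0, 0, 0], 1]
  ]
}}

```text
time: 15.95
tool_pos: [0.4787, 0.1056, 0.2136]
tool_rot: [-0.554, 0.556, -0.439, 0.437]
contact_force: [-0.4, -0.5, -3.3]
gripper_width: 0.321
```

Request:
{"api": "drive_tool", "payload": {
  "motion": [
    [[-0.94, 0, 0.27], [0, 0, 0], 1],
    [[-0.94, 0, 0.27], [0, 0, 0], 1],
    [[-0.94, 0, 0.27], [0, 0, 0], 1],
    [[-0.94, 0, 0.27], [0, 0, 0], 1],
    [[0, 1, 0], [0, 0, 0], 1],
    [[0, 1, 0], [0, 0, 0], 1],
    [[0, 1, 0], [0, 0, 0], 1],
    [[0, 1, 0], [0, 0, 0], 1],
    [[0, 1, 0], [0, 0, 0], 1],
    [[0, 0.3, 0], [0, 0, 0], 1],
    [[0, 0, 0], [0, 0, 0], 1],
    [[0, 0, 0], [0, 0, 0], 1]
  ]
}}

```text
time: 17.15
tool_pos: [0.4848, 0.2024, 0.0841]
tool_rot: [0.555, -0.555, 0.438, -0.438]
contact_force: [-0.4, 1.0, -3.7]
gripper_width: 0.327
```

```bash
python3 plan.py 0.488 0.2012 0.067
python3 - <<'E'
from meas import *
np.set_printoptions(precision=4,suppress=True)
f=grab("side");W=world(f);H,S,V=masks(f)
m=(S<40)&(V>150)&(W[...,2]>.05)&(W[...,2]<.08)&(np.hypot(W[...,0]-.488,W[...,1]-.201)<.06)
print(m.sum(),(W[m].min(0)+W[m].max(0))/2,np.ptp(W[m],axis=0),np.percentile(W[m],80,axis=0)[2])
E
python3 plan.py 0.488 0.2012 0.067
```

```text
t 17.15 pos [0.485 0.202 0.084] x [ 0.233 -0.973 -0.   ] y [ 0.001  0.    -1.   ] jaw -76.55 j [ 0.254 -0.046  1.969  0.     1.218  1.59 ] F [-0.447  0.981 -3.68 ] w 0.327
shift units (x,y,z): [0.076 0.682 0.113]
turn units: [-0.007 -0.    -0.001]
631 [0.4831 0.2018 0.0638] [0.0956 0.0984 0.0208] 0.06889508289431878
t 17.2 pos [0.485 0.203 0.085] x [ 0.233 -0.973 -0.   ] y [ 0.002  0.001 -1.   ] jaw -76.55 j [ 0.254 -0.046  1.968  0.     1.218  1.59 ] F [ 0.376  0.209 -3.199] w 0.324
shift units (x,y,z): [0.076 0.715 0.085]
turn units: [-0.026 -0.    -0.001]
```

Request:
{"api": "drive_tool", "payload": {
  "motion": [
    [[0.08, 0.3, 0.13], [0, 0, 0], 1],
    [[0, 0.3, 0], [0, 0, 0], 1],
    [[0, 0.08, 0], [0, 0, 0], 1],
    [[0, 0, 0], [0, 0, 0], 1],
    [[0, 0, 0], [0, 0, 0], 1]
  ]
}}

```text
time: 17.7
tool_pos: [0.4881, 0.2011, 0.0664]
tool_rot: [-0.555, 0.555, -0.438, 0.438]
contact_force: [0.7, 0.0, -3.9]
gripper_width: 0.323
```

Request:
{"api": "drive_tool", "payload": {
  "motion": [
    [[0, 0.04, 0], [0, 0, 0], 1],
    [[0, 0, 0], [0, 0, 0], 1],
    [[0, 0, 0], [0, 0, 0], 1]
  ]
}}

```text
time: 18.0
tool_pos: [0.4884, 0.2012, 0.0662]
tool_rot: [0.555, -0.555, 0.438, -0.438]
contact_force: [-1.1, -0.5, 1.2]
gripper_width: 0.324
```

Contact. Release and rise.

Request:
{"api": "drive_tool", "payload": {
  "motion": [
    [[0, 0, 0], [0, 0, 0], 0],
    [[0, 0, 0], [0, 0, 0], -0.4],
    [[0, 0, 0], [0, 0, 0], -1],
    [[0, 0, 0], [0, 0, 0], -1],
    [[0, 0, 0], [0, 0, 0], -1],
    [[0, -0.5, 0], [0, 0, 0], -1],
    [[0, -1, 0], [0, 0, 0], -1],
    [[0, -1, 0], [0, 0, 0], -1],
    [[0, -1, 0], [0, 0, 0], -1],
    [[0, -1, 0], [0, 0, 0], -1],
    [[0, -1, 0], [0, 0, 0], -1],
    [[0, 0, 0], [0, 0, 0], -1]
  ]
}}

```text
time: 19.2
tool_pos: [0.4907, 0.2018, 0.2089]
tool_rot: [0.558, -0.552, 0.436, -0.44]
contact_force: [0.6, -0.5, 1.3]
gripper_width: 0.997
```

```bash
python3 rot.py b2;python3 plan.py 0.4725 -0.3338 0.2
```

```text
top c [225 167] ext mid [0.609  0.2108] size [0.0934 0.0931] z 0.0506420138314263 slope [-0.0162  0.0015] N 659
top c [314 209] ext mid [ 0.4863 -0.0431] size [0.0958 0.0959] z 0.05075842495630334 slope [0.0026 0.0007] N 637
top c [414 213] ext mid [ 0.4727 -0.3352] size [0.0936 0.0948] z 0.014626334971429511 slope [-0.0024 -0.0075] N 592
top c [233 215] ext mid [0.4784 0.1939] size [0.0712 0.0773] z 0.05104716133419274 slope [-0.0173 -0.0035] N 358
side c [332 231] ext mid [ 0.4869 -0.0426] size [0.0952 0.0944] z 0.049634551523623394 slope [ 0.0006 -0.0042] N 306
side c [234 261] ext mid [0.6072 0.2112] size [0.095  0.0979] z 0.04993832605180354 slope [ 0.0251 -0.034 ] N 567
side c [274 278] ext mid [0.4869 0.2057] size [0.0965 0.092 ] z 0.04982944302929154 slope [ 0.0282 -0.0303] N 613
side c [301 350] ext mid [0.3108 0.3425] size [0.0213 0.0385] z 0.0248673040235739 slope [-0.0319  0.006 ] N 142
t 19.3 pos [0.489 0.201 0.204] x [ 0.233 -0.973 -0.   ] y [ 0.002  0.001 -1.   ] jaw -76.55 j [ 0.25  -0.164  1.866  0.     1.437  1.586] F [-0.055  0.644  0.052] w 0.998
shift units (x,y,z): [20.664  0.153 -5.602]
turn units: [-0.023 -0.    -0.   ]
```

View pics/b2_side.png

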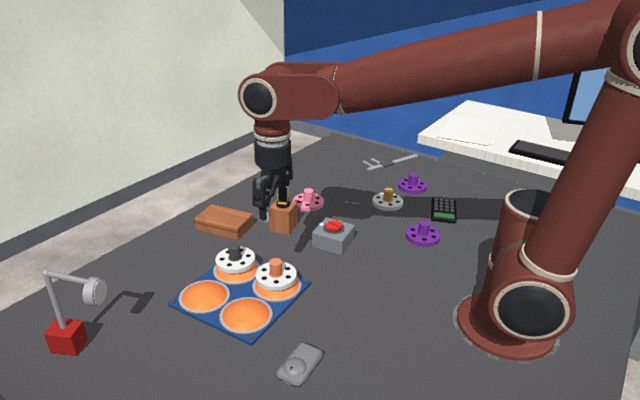

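Request:
{"api": "drive_tool", "payload": {
  "motion": [
    [[0.986, 0, -0.267], [0, 0, 0], -1],
    [[0.986, 0, -0.267], [0, 0, 0], -1],
    [[0.986, 0, -0.267], [0, 0, 0], -1],
    [[0.986, 0, -0.267], [0, 0, 0], -1],
    [[0.986, 0, -0.267], [0, 0, 0], -1],
    [[0.986, 0, -0.267], [0, 0, 0], -1],
    [[0.986, 0, -0.267], [0, 0, 0], -1],
    [[0.986, 0, -0.267], [0, 0, 0], -1],
    [[0.986, 0, -0.267], [0, 0, 0], -1],
    [[0.986, 0, -0.267], [0, 0, 0], -1],
    [[0.986, 0, -0.267], [0, 0, 0], -1],
    [[0.986, 0, -0.267], [0, 0, 0], -1]
  ]
}}

```text
time: 20.5
tool_pos: [0.4779, -0.1059, 0.2011]
tool_rot: [-0.555, 0.555, -0.439, 0.437]
contact_force: [0.4, 0.2, 0.2]
gripper_width: 0.998
```

Request:
{"api": "drive_tool", "payload": {
  "motion": [
    [[0.986, 0, -0.267], [0, 0, 0], -1],
    [[0.986, 0, -0.267], [0, 0, 0], -1],
    [[0.986, 0, -0.267], [0, 0, 0], -1],
    [[0.986, 0, -0.267], [0, 0, 0], -1],
    [[0.986, 0, -0.267], [0, 0, 0], -1],
    [[0.986, 0, -0.267], [0, 0, 0], -1],
    [[0.986, 0, -0.267], [0, 0, 0], -1],
    [[0.986, 0, -0.267], [0, 0, 0], -1],
    [[0.986, 0, -0.267], [0, 0, 0], -1],
    [[0, 1, 0], [0, 0, 0], -1],
    [[0, 1, 0], [0, 0, 0], -1],
    [[0, 1, 0], [0, 0, 0], -1]
  ]
}}

```text
time: 21.7
tool_pos: [0.4713, -0.3345, 0.1254]
tool_rot: [0.555, -0.555, 0.439, -0.437]
contact_force: [-0.5, -0.5, -0.2]
gripper_width: 0.996
```

Request:
{"api": "drive_tool", "payload": {
  "motion": [
    [[0, 1, 0], [0, 0, 0], -1],
    [[0, 1, 0], [0, 0, 0], -1],
    [[0, 0, 0], [0, 0, 0], -1],
    [[0, 0, 0], [0, 0, 0], -1]
  ]
}}

```text
time: 22.1
tool_pos: [0.4714, -0.3342, 0.0768]
tool_rot: [0.555, -0.555, 0.439, -0.437]
contact_force: [-0.0, -0.5, 1.0]
gripper_width: 1.0
```

```bash
python3 plan.py 0.4726 -0.3345 0.03
```

```text
t 22.1 pos [ 0.471 -0.334  0.077] x [ 0.233 -0.973 -0.003] y [-0.002  0.002 -1.   ] jaw -76.55 j [-0.745  0.089  1.845  0.     1.21   0.591] F [-0.004 -0.479  1.045] w 1.0
shift units (x,y,z): [0.027 1.873 0.045]
turn units: [ 0.019  0.    -0.029]
```

Request:
{"api": "drive_tool", "payload": {
  "motion": [
    [[0.02, 0.8, 0.05], [0, 0, 0], -1],
    [[0, 0.8, 0], [0, 0, 0], -1],
    [[0, 0.27, 0], [0, 0, 0], -1],
    [[0, 0, 0], [0, 0, 0], 0.2],
    [[0, 0, 0], [0, 0, 0], 1],
    [[0, 0, 0], [0, 0, 0], 1],
    [[0, 0, 0], [0, 0, 0], 1],
    [[0, 0, 0], [0, 0, 0], 1],
    [[0, 0, 0], [0, 0, 0], 1],
    [[0, 0, 0], [0, 0, 0], 1],
    [[0, 0, 0], [0, 0, 0], 1]
  ]
}}

```text
time: 23.2
tool_pos: [0.4744, -0.3357, 0.033]
tool_rot: [0.555, -0.555, 0.437, -0.439]
contact_force: [-1.1, 1.4, 6.6]
gripper_width: 0.322
```

Request:
{"api": "drive_tool", "payload": {
  "motion": [
    [[0, -0.5, 0], [0, 0, 0], 1],
    [[0, -1, 0], [0, 0, 0], 1],
    [[0, -1, 0], [0, 0, 0], 1],
    [[0, -1, 0], [0, 0, 0], 1],
    [[0, -1, 0], [0, 0, 0], 1],
    [[0, -1, 0], [0, 0, 0], 1],
    [[0, -1, 0], [0, 0, 0], 1],
    [[0, -1, 0], [0, 0, 0], 1],
    [[0, -0.4, 0], [0, 0, 0], 1]
  ]
}}

```text
time: 24.1
tool_pos: [0.4742, -0.3357, 0.2319]
tool_rot: [-0.555, 0.555, -0.437, 0.439]
contact_force: [0.3, -0.2, -3.2]
gripper_width: 0.32
```

```bash
python3 plan.py 0.4785 0.3205 0.23
```

```text
t 24.1 pos [ 0.474 -0.336  0.232] x [ 0.233 -0.973  0.004] y [ 0.003 -0.003 -1.   ] jaw -76.55 j [-0.744 -0.054  1.719 -0.     1.473  0.592] F [ 0.32  -0.22  -3.201] w 0.32
shift units (x,y,z): [-25.489  -0.001   6.274]
turn units: [-0.025  0.     0.04 ]
```

Request:
{"api": "drive_tool", "payload": {
  "motion": [
    [[-0.98, 0, 0.241], [0, 0, 0], 1],
    [[-0.98, 0, 0.241], [0, 0, 0], 1],
    [[-0.98, 0, 0.241], [0, 0, 0], 1],
    [[-0.98, 0, 0.241], [0, 0, 0], 1],
    [[-0.98, 0, 0.241], [0, 0, 0], 1],
    [[-0.98, 0, 0.241], [0, 0, 0], 1],
    [[-0.98, 0, 0.241], [0, 0, 0], 1],
    [[-0.98, 0, 0.241], [0, 0, 0], 1],
    [[-0.98, 0, 0.241], [0, 0, 0], 1],
    [[-0.98, 0, 0.241], [0, 0, 0], 1],
    [[-0.98, 0, 0.241], [0, 0, 0], 1],
    [[-0.98, 0, 0.241], [0, 0, 0], 1]
  ]
}}

```text
time: 25.3
tool_pos: [0.4746, -0.0312, 0.2276]
tool_rot: [-0.555, 0.555, -0.439, 0.437]
contact_force: [0.3, -0.8, -3.0]
gripper_width: 0.32
```

Request:
{"api": "drive_tool", "payload": {
  "motion": [
    [[-0.98, 0, 0.241], [0, 0, 0], 1],
    [[-0.98, 0, 0.241], [0, 0, 0], 1],
    [[-0.98, 0, 0.241], [0, 0, 0], 1],
    [[-0.98, 0, 0.241], [0, 0, 0], 1],
    [[-0.98, 0, 0.241], [0, 0, 0], 1],
    [[-0.98, 0, 0.241], [0, 0, 0], 1],
    [[-0.98, 0, 0.241], [0, 0, 0], 1],
    [[-0.98, 0, 0.241], [0, 0, 0], 1],
    [[-0.98, 0, 0.241], [0, 0, 0], 1],
    [[-0.98, 0, 0.241], [0, 0, 0], 1],
    [[-0.98, 0, 0.241], [0, 0, 0], 1],
    [[-0.98, 0, 0.241], [0, 0, 0], 1]
  ]
}}

```text
time: 26.5
tool_pos: [0.4766, 0.2711, 0.2275]
tool_rot: [-0.554, 0.556, -0.438, 0.438]
contact_force: [0.6, 0.6, -3.2]
gripper_width: 0.323
```

Request:
{"api": "drive_tool", "payload": {
  "motion": [
    [[-0.98, 0, 0.241], [0, 0, 0], 1],
    [[-0.98, 0, 0.241], [0, 0, 0], 1],
    [[0, 1, 0], [0, 0, 0], 1],
    [[0, 1, 0], [0, 0, 0], 1],
    [[0, 1, 0], [0, 0, 0], 1],
    [[0, 1, 0], [0, 0, 0], 1],
    [[0, 1, 0], [0, 0, 0], 1],
    [[0, 0.5, 0], [0, 0, 0], 1],
    [[0, 0, 0], [0, 0, 0], 1],
    [[0, 0, 0], [0, 0, 0], 1]
  ]
}}

```text
time: 27.5
tool_pos: [0.478, 0.3209, 0.0917]
tool_rot: [0.555, -0.555, 0.438, -0.438]
contact_force: [0.4, 0.4, -2.9]
gripper_width: 0.316
```

```bash
python3 - <<'E'
from meas import *
np.set_printoptions(precision=4,suppress=True)
f=grab("side");W=world(f);H,S,V=masks(f)
m=(S<40)&(V>150)&(W[...,2]>.055)&(W[...,2]<.082)&(np.hypot(W[...,0]-.4785,W[...,1]-.32)<.06)
print(m.sum(),(W[m].min(0)+W[m].max(0))/2,np.ptp(W[m],axis=0),np.percentile(W[m],80,axis=0)[2])
E
python3 plan.py 0.4785 0.3202 0.069
```

```text
794 [0.4758 0.3207 0.0687] [0.0942 0.0958 0.0174] 0.07411439713590087
t 27.55 pos [0.479 0.321 0.093] x [ 0.233 -0.973 -0.001] y [ 0.002  0.001 -1.   ] jaw -76.55 j [0.462 0.063 1.844 0.    1.233 1.798] F [ 0.286  0.175 -2.725] w 0.324
shift units (x,y,z): [ 0.04   0.95  -0.017]
turn units: [-0.026 -0.    -0.006]
```

Request:
{"api": "drive_tool", "payload": {
  "motion": [
    [[0.05, 0.4, 0.03], [0, 0, 0], 1],
    [[0, 0.4, 0], [0, 0, 0], 1],
    [[0, 0.09, 0], [0, 0, 0], 1],
    [[0, 0, 0], [0, 0, 0], 1],
    [[0, 0, 0], [0, 0, 0], 1]
  ]
}}

```text
time: 28.05
tool_pos: [0.4787, 0.3197, 0.069]
tool_rot: [-0.555, 0.555, -0.438, 0.438]
contact_force: [-0.9, -0.4, -2.8]
gripper_width: 0.321
```

Request:
{"api": "drive_tool", "payload": {
  "motion": [
    [[0, 0.04, 0], [0, 0, 0], 1],
    [[0, 0, 0], [0, 0, 0], 1],
    [[0, 0, 0], [0, 0, 0], 1]
  ]
}}

```text
time: 28.35
tool_pos: [0.4792, 0.3198, 0.0689]
tool_rot: [0.555, -0.555, 0.438, -0.438]
contact_force: [-1.7, -2.5, 4.8]
gripper_width: 0.324
```

Request:
{"api": "drive_tool", "payload": {
  "motion": [
    [[0, -0.02, 0], [0, 0, 0], 1],
    [[0, 0, 0], [0, 0, 0], 0],
    [[0, 0, 0], [0, 0, 0], -0.4],
    [[0, 0, 0], [0, 0, 0], -1],
    [[0, 0, 0], [0, 0, 0], -1],
    [[0, 0, 0], [0, 0, 0], -1],
    [[0, -0.5, 0], [0, 0, 0], -1],
    [[0, -1, 0], [0, 0, 0], -1],
    [[0, -1, 0], [0, 0, 0], -1],
    [[0, -1, 0], [0, 0, 0], -1],
    [[0, -1, 0], [0, 0, 0], -1],
    [[0, -1, 0], [0, 0, 0], -1]
  ]
}}

```text
time: 29.55
tool_pos: [0.4789, 0.3198, 0.2083]
tool_rot: [0.556, -0.555, 0.438, -0.438]
contact_force: [-0.6, -0.5, -0.5]
gripper_width: 1.001
```

Request:
{"api": "drive_tool", "payload": {
  "motion": [
    [[0.2, -1, 0], [0, 0, 0], -1],
    [[0.6, -1, 0], [0, 0, 0], -1],
    [[0.9, -1, 0], [0, 0, 0], -1],
    [[1, -1, 0], [0, 0, 0], -1],
    [[1, 0, 0], [0, 0, 0], -1],
    [[1, 0, 0], [0, 0, 0], -1],
    [[1, 0, 0], [0, 0, 0], -1],
    [[1, 0, 0], [0, 0, 0], -1],
    [[0, 0, 0], [0, 0, 0], -1]
  ]
}}

```text
time: 30.45
tool_pos: [0.5182, 0.1548, 0.3072]
tool_rot: [0.555, -0.554, 0.438, -0.439]
contact_force: [-0.0, -0.1, -0.2]
gripper_width: 0.999
```

```bash
python3 rot.py b3;python3 - <<'E'
from meas import *
np.set_printoptions(precision=4,suppress=True)
# driver handle top, block mouth, selector from the initial frames
for n in("top0","side0","side_l"):
    f=dict(np.load(n+".npz"));W=world(f);H,S,V=masks(f)
    m=(W[...,2]>.146)&(W[...,2]<.16)&(np.hypot(W[...,0]-.642,W[...,1]+.025)<.04)
    p=W[m][:,:2].astype(np.float32)
    if len(p)>8: print(n,"handle",len(p),p.mean(0),(p.min(0)+p.max(0))/2,cv2.minAreaRect(p))
    m=(W[...,2]>.070)&(W[...,2]<.080)&(np.hypot(W[...,0]-.635,W[...,1]+.03)<.06)&(H<20)
    p=W[m][:,:2].astype(np.float32)
    if len(p)>8: print(n,"block",len(p),cv2.minAreaRect(p))
    m=(W[...,2]>.045)&(W[...,2]<.055)&(np.hypot(W[...,0]-.487,W[...,1]+.044)<.08)
    p=W[m][:,:2].astype(np.float32)
    if len(p)>8: print(n,"box",len(p),cv2.minAreaRect(p))
    m=(W[...,2]>.055)&(W[...,2]<.068)&(np.hypot(W[...,0]-.487,W[...,1]+.044)<.04)
    p=W[m][:,:2].astype(np.float32)
    if len(p)>8: print(n,"sel",len(p),cv2.minEnclosingCircle(p))
    red=((H<5)|(H>175))&(S>150)&(np.hypot(W[...,0]-.487,W[...,1]+.044)<.05)
    k=cv2.morphologyEx(red.astype(np.uint8),cv2.MORPH_CLOSE,np.ones((5,5)))
    d=(k>0)&~red
    v,u=np.nonzero(d);q=np.array([ray(f,a,b,.062)[:2] for a,b in zip(u,v)])
    c=[ray(f,a,b,.062)[:2] for b,a in np.argwhere(k>0)];e=ell(f,k>0,.062)
    if len(q)>3:
        U,s,Vt=np.linalg.svd(q-q.mean(0));print(n,"slot",q.mean(0),s,"ang",np.degrees(np.arctan2(Vt[0,1],Vt[0,0])),"sel circ",e)
E
```

```text
top c [233 161] ext mid [0.619  0.1919] size [0.0739 0.0552] z 0.05052550203797446 slope [-0.0265 -0.0028] N 264
top c [313 209] ext mid [ 0.4864 -0.0431] size [0.0958 0.096 ] z 0.05073514684375913 slope [0.0038 0.0006] N 651
top c [238 208] ext mid [0.4885 0.1741] size [0.0798 0.0382] z 0.05067275724824105 slope [-0.007   0.0339] N 248
top c [192 220] ext mid [0.4648 0.3126] size [0.0681 0.0821] z 0.04991960122325356 slope [0.0222 0.0331] N 347
side c [332 231] ext mid [ 0.4862 -0.0438] size [0.0962 0.0952] z 0.049520396384232335 slope [0.0062 0.0007] N 263
side c [234 261] ext mid [0.6072 0.2108] size [0.0958 0.0946] z 0.049760389992477894 slope [ 0.0238 -0.0369] N 556
side c [274 278] ext mid [0.4878 0.2054] size [0.0968 0.0911] z 0.04993570731417207 slope [ 0.0204 -0.0293] N 578
side c [244 306] ext mid [0.476 0.32 ] size [0.0967 0.096 ] z 0.05012106894721691 slope [ 0.0496 -0.0292] N 779
side c [300 350] ext mid [0.3102 0.3432] size [0.0196 0.0369] z 0.02478086461275919 slope [-0.0581 -0.0058] N 114
top0 handle 114 [ 0.6469 -0.0274] [ 0.6466 -0.0279] ((0.647215723991394, -0.0274
[... 847 characters left out ...]
9)
side0 box 483 ((0.48775243759155273, -0.04166685789823532), (0.09202995151281357, 0.09350056201219559), 7.34914493560791)
side0 sel 146 ((0.48639050126075745, -0.04447342827916145), 0.024239379912614822)
side_l handle 66 [ 0.6439 -0.024 ] [ 0.6465 -0.0276] ((0.6460960507392883, -0.02586829662322998), (0.02726554125547409, 0.03583075851202011), 27.07513427734375)
side_l block 172 ((0.6476200222969055, -0.026748958975076675), (0.062060821801424026, 0.06652519106864929), 15.11741828918457)
side_l box 470 ((0.4873048663139343, -0.042879171669483185), (0.09085085988044739, 0.09358718246221542), 7.771735191345215)
side_l sel 149 ((0.48355913162231445, -0.04493673890829086), 0.02692667581140995)
```

View pics/b3_side.png

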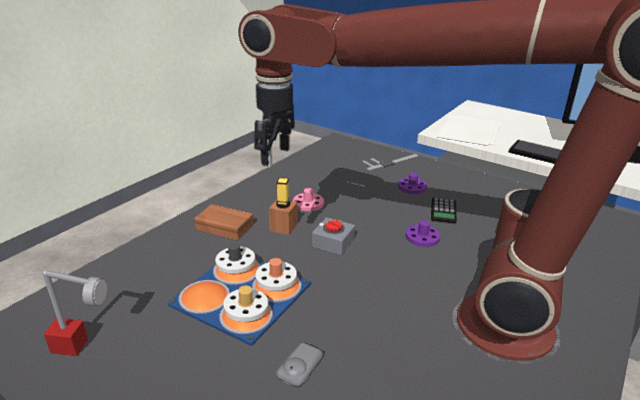

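```bash
python3 plan.py 0.647 -0.0275 0.24 26
python3 - <<'E'
from h import *
f=dict(np.load("top0.npz"));a=cv2.resize(f["img"][190:228,297:335],None,fx=12,fy=12,interpolation=cv2.INTER_CUBIC)
g=dict(np.load("side0.npz"));b=cv2.resize(g["img"][207:245,312:350],None,fx=12,fy=12,interpolation=cv2.INTER_CUBIC)
cv2.imwrite("pics/sel.png",cv2.resize(np.hstack([a,b]),(800,400)))
def pix(f,P):
    T=np.linalg.inv(f["world_from_camera"]);p=T[:3,:3]@P+T[:3,3];s=p[:2]/p[2];s=s*(1+f["k1"]*(s@s));K=f["camera_matrix"];return s[0]*K[0,0]+K[0,2],s[1]*K[1,1]+K[1,2]
for d in(0,8.6):
  for k in(-.02,0,.02): print(d,k,pix(f,np.array([.4876+k*np.cos(np.radians(d)),-.044+k*np.sin(np.radians(d)),.062])))
img=f["img"].astype(int)
for v in range(198,220): print(v,img[v,308:326,2])
E
```

```text
t 30.55 pos [0.518 0.157 0.307] x [ 0.232 -0.973 -0.001] y [ 0.001  0.001 -1.   ] jaw -76.6 j [ 0.156 -0.183  1.713  0.001  1.61   1.493] F [-0.669 -0.319 -0.402] w 0.997
shift units (x,y,z): [8.371 2.675 3.318]
turn units: [-0.006 15.479 -0.013]
0 -0.02 (np.float64(315.35619679295047), np.float64(215.52281240938942))
0 0 (np.float64(315.2842596030256), np.float64(208.3736864747344))
0 0.02 (np.float64(315.21231920357616), np.float64(201.2383268289946))
8.6 -0.02 (np.float64(316.42477528528025), np.float64(215.43188333381448))
8.6 0 (np.float64(315.2842596030256), np.float64(208.3736864747344))
8.6 0.02 (np.float64(314.1458886321837), np.float64(201.32916652694848))
198 [182 181 180 177 189 213 199 171 167 177 183 185 186 185 183 184 183 183]
199 [184 184 178 160 140 130 125 124 124 125 138 161 177 180 185 186 186 186]
200 [182 162 135 123 134 140 136 122  99 108 129 126 111 122 166 182 186 188]
201 [163 137 126 152 224 239 218 135  92 197 231 176 111  92 116 131 169 188]
202 [135 131 193 249 255 255 245 143 116 255 255 255 220 136 100 102 128 170]
203 [123 191 255 254 251 255 236 15
[... 590 characters left out ...]
11 [239 251 248 247 248 255 224  80 133 255 251 247 247 250 255 233 121 119]
212 [213 254 250 248 248 255 224  81 133 255 251 248 248 253 240 133  93 127]
213 [168 245 254 250 249 255 225  79 132 255 251 249 252 255 231 119 120 173]
214 [128 185 246 255 253 255 225  81 146 255 254 254 255 229 122 117 159 184]
215 [137 125 151 243 255 255 221  91 179 255 255 248 186 130 121 149 178 188]
216 [168 138 124 136 155 212 157  95 133 202 203 155 123 124 151 178 187 187]
217 [188 177 156 134 124 129 126 123 123 126 127 125 131 151 178 188 187 186]
218 [189 190 188 178 157 139 134 132 130 132 141 156 179 187 187 186 187 186]
219 [188 188 188 188 188 187 179 174 174 181 187 187 188 188 188 187 185 186]
```

View pics/sel.png

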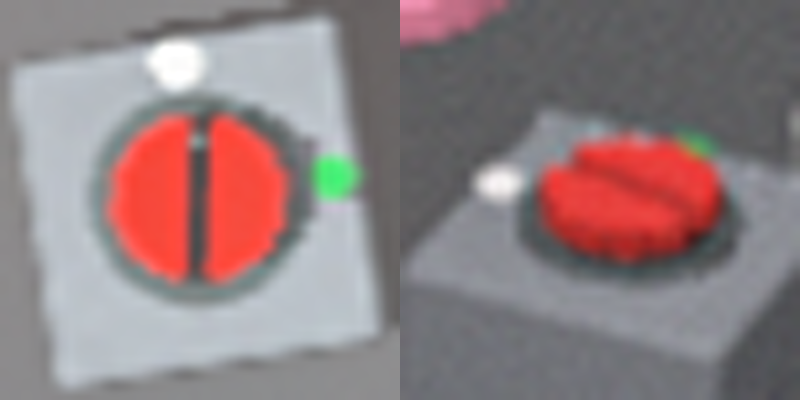

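Request:
{"api": "drive_tool", "payload": {
  "motion": [
    [[0.93, 0.2, 0.37], [0, 0, 0], -1],
    [[0.93, 0.3, 0.37], [0, 0, 0], -1],
    [[0.93, 0.3, 0.37], [0, 0, 0], -1],
    [[0.93, 0.3, 0.37], [0, 0, 0], -1],
    [[0.93, 0.3, 0.37], [0, 0, 0], -1],
    [[0.93, 0.3, 0.37], [0, 0, 0], -1],
    [[0.93, 0.3, 0.37], [0, 0, 0], -1],
    [[0.93, 0.3, 0.37], [0, 0, 0], -1],
    [[0.93, 0.3, 0.36], [0, -1, 0], -1],
    [[0, 0, 0], [0, -1, 0], -1],
    [[0, 0, 0], [0, -1, 0], -1],
    [[0, 0, 0], [0, -1, 0], -1]
  ]
}}

```text
time: 31.75
tool_pos: [0.6474, -0.0261, 0.2411]
tool_rot: [0.624, -0.623, 0.334, -0.333]
contact_force: [0.3, 0.6, 0.0]
gripper_width: 1.002
```

Request:
{"api": "drive_tool", "payload": {
  "motion": [
    [[0, 0, 0], [0, -1, 0], -1],
    [[0, 0, 0], [0, -1, 0], -1],
    [[0, 0, 0], [0, -1, 0], -1],
    [[0, 0, 0], [0, -1, 0], -1],
    [[0, 0, 0], [0, -1, 0], -1],
    [[0, 0, 0], [0, -1, 0], -1],
    [[0, 0, 0], [0, -1, 0], -1],
    [[0, 0, 0], [0, -1, 0], -1],
    [[0, 0, 0], [0, -1, 0], -1],
    [[0, 0, 0], [0, -1, 0], -1],
    [[0, 0, 0], [0, -1, 0], -1],
    [[0, 0, 0], [0, -1, 0], -1]
  ]
}}

```text
time: 32.95
tool_pos: [0.6473, -0.0257, 0.2414]
tool_rot: [0.707, -0.707, -0.023, 0.023]
contact_force: [0.3, -0.5, -0.6]
gripper_width: 1.004
```

Request:
{"api": "drive_tool", "payload": {
  "motion": [
    [[0, 0, 0], [0, -1, 0], -1],
    [[0, 0, 0], [0, -1, 0], -1],
    [[0, 0, 0], [0, -1, 0], -1],
    [[0, 0, 0], [0, -1, 0], -1],
    [[0, 0, 0], [0, -0.5, 0], -1],
    [[0, 0, 0], [0, 0, 0], -1],
    [[0, 0, 0], [0, 0, 0], -1],
    [[0, 0, 0], [0, 0, 0], -1]
  ]
}}

```text
time: 33.75
tool_pos: [0.6472, -0.0267, 0.2412]
tool_rot: [0.689, -0.689, -0.159, 0.159]
contact_force: [-0.4, 0.3, -0.7]
gripper_width: 0.996
```

```bash
python3 plan.py 0.647 -0.0272 0.107 26
```

```text
t 33.75 pos [ 0.647 -0.027  0.241] x [0.899 0.438 0.   ] y [ 0.  0. -1.] jaw 25.96 j [-0.156  0.1    1.547  0.     1.495 -0.609] F [-0.389  0.261 -0.688] w 0.996
shift units (x,y,z): [-0.017  5.368 -0.014]
turn units: [-0.001 -0.008  0.002]
```

Request:
{"api": "drive_tool", "payload": {
  "motion": [
    [[0, 1, 0], [0, 0, 0], -1],
    [[0, 1, 0], [0, 0, 0], -1],
    [[0, 1, 0], [0, 0, 0], -1],
    [[0, 1, 0], [0, 0, 0], -1],
    [[0, 0.8, 0], [0, 0, 0], -1],
    [[0, 0.5, 0], [0, 0, 0], -1],
    [[0, 0, 0], [0, 0, 0], -0.3],
    [[0, 0, 0], [0, 0, 0], 0.1],
    [[0, 0, 0], [0, 0, 0], 1],
    [[0, 0, 0], [0, 0, 0], 1],
    [[0, 0, 0], [0, 0, 0], 1],
    [[0, 0, 0], [0, 0, 0], 1]
  ]
}}

```text
time: 34.95
tool_pos: [0.6483, -0.0276, 0.1105]
tool_rot: [-0.689, 0.689, 0.16, -0.158]
contact_force: [0.5, 0.2, 5.6]
gripper_width: 0.318
```

Request:
{"api": "drive_tool", "payload": {
  "motion": [
    [[0, 0, 0], [0, 0, 0], 1],
    [[0, 0, 0], [0, 0, 0], 1]
  ]
}}

```text
time: 35.15
tool_pos: [0.6483, -0.0275, 0.1104]
tool_rot: [-0.689, 0.689, 0.16, -0.158]
contact_force: [-0.9, 0.3, 6.5]
gripper_width: 0.317
```

```bash
python3 plan.py 0.647 -0.0272 0.107 26
```

```text
t 35.15 pos [ 0.648 -0.028  0.11 ] x [0.899 0.438 0.002] y [ 0.003 -0.001 -1.   ] jaw 25.95 j [-0.157  0.204  1.656 -0.     1.279 -0.61 ] F [-0.899  0.263  6.538] w 0.317
shift units (x,y,z): [-0.04   0.138  0.034]
turn units: [ 0.02  -0.01   0.027]
```

Request:
{"api": "drive_tool", "payload": {
  "motion": [
    [[0, -0.4, 0], [0, 0, 0], 1],
    [[0, -0.6, 0], [0, 0, 0], 1],
    [[0, -0.6, 0], [0, 0, 0], 1],
    [[0, -0.6, 0], [0, 0, 0], 1],
    [[0, -0.6, 0], [0, 0, 0], 1],
    [[0, -0.6, 0], [0, 0, 0], 1],
    [[0, -0.6, 0], [0, 0, 0], 1],
    [[0, -0.8, 0], [0, 0, 0], 1],
    [[0, -0.6, 0], [0, 0, 0], 1],
    [[0, -0.6, 0], [0, 0, 0], 1],
    [[0, 0, 0], [0, 0, 0], 1],
    [[0, 0, 0], [0, 0, 0], 1]
  ]
}}

```text
time: 36.35
tool_pos: [0.6472, -0.0273, 0.2587]
tool_rot: [-0.689, 0.689, 0.159, -0.159]
contact_force: [-0.3, -0.5, -1.9]
gripper_width: 0.322
```

```bash
python3 plan.py 0.4876 -0.044 0.26 26; python3 rot.py | grep side
python3 - <<'E'
from h import *
g=dict(np.load("side_l.npz"));cv2.imwrite("pics/d1.png",cv2.resize(g["img"][80:250,200:370],None,fx=4,fy=4,interpolation=cv2.INTER_CUBIC)[:600])
E
```

```text
t 36.35 pos [ 0.647 -0.027  0.259] x [0.899 0.438 0.   ] y [ 0. -0. -1.] jaw 25.96 j [-0.157  0.091  1.527  0.     1.523 -0.61 ] F [-0.263 -0.477 -1.926] w 0.322
shift units (x,y,z): [-6.031 -0.055  2.193]
turn units: [ 0.001 -0.009  0.002]
side c [332 230] ext mid [ 0.487  -0.0436] size [0.0968 0.0956] z 0.049487141001042234 slope [ 0.0018 -0.0062] N 299
side c [234 261] ext mid [0.6079 0.211 ] size [0.0962 0.095 ] z 0.04981618235972207 slope [ 0.0283 -0.041 ] N 572
side c [274 278] ext mid [0.4874 0.2077] size [0.0975 0.086 ] z 0.049949022261955356 slope [ 0.028 -0.029] N 590
side c [244 306] ext mid [0.4766 0.3205] size [0.0946 0.0937] z 0.05011370275933358 slope [ 0.0528 -0.0286] N 799
side c [300 350] ext mid [0.3107 0.3428] size [0.0204 0.0368] z 0.024921169749463012 slope [0.0062 0.015 ] N 133
```

View pics/d1.png

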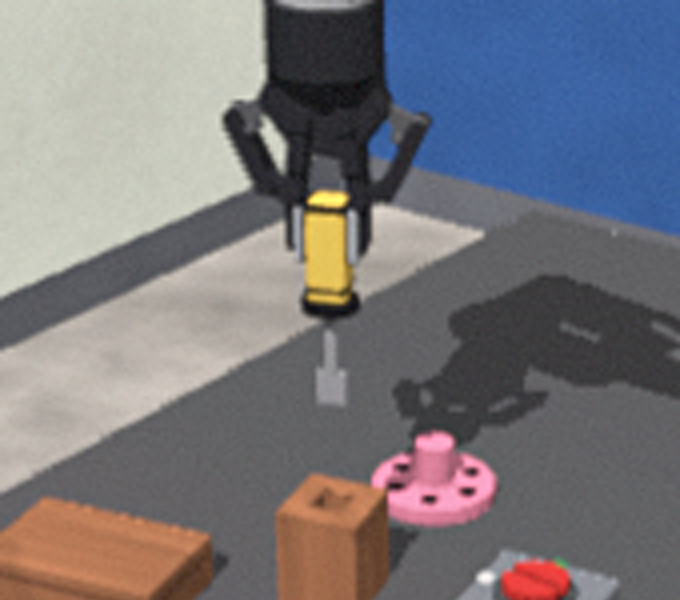

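Request:
{"api": "drive_tool", "payload": {
  "motion": [
    [[-0.86, 0, 0.313], [0, 0, 0], 1],
    [[-0.86, 0, 0.313], [0, 0, 0], 1],
    [[-0.86, 0, 0.313], [0, 0, 0], 1],
    [[-0.86, 0, 0.313], [0, 0, 0], 1],
    [[-0.86, 0, 0.313], [0, 0, 0], 1],
    [[-0.86, 0, 0.313], [0, 0, 0], 1],
    [[-0.86, 0, 0.313], [0, 0, 0], 1],
    [[0, 0, 0], [0, 1, 0], 1],
    [[0, 0, 0], [0, 1, 0], 1],
    [[0, 0, 0], [0, 1, 0], 1],
    [[0, 0, 0], [0, 1, 0], 1],
    [[0, 0, 0], [0, 1, 0], 1]
  ]
}}

```text
time: 37.65
tool_pos: [0.4872, -0.0438, 0.2572]
tool_rot: [0.707, -0.707, -0.004, 0.005]
contact_force: [0.4, -0.1, -1.6]
gripper_width: 0.318
```

Request:
{"api": "drive_tool", "payload": {
  "motion": [
    [[0, 0.9, 0], [0, 0.4, 0], 1],
    [[0, 0.9, 0], [0, 0, 0], 1],
    [[0, 0.9, 0], [0, 0, 0], 1],
    [[0, 0, 0], [0, 0, 0], 1],
    [[0, 0, 0], [0, 0, 0], 1],
    [[0, 0, 0], [0, 0, 0], 1]
  ]
}}

```text
time: 38.25
tool_pos: [0.4885, -0.0441, 0.1924]
tool_rot: [-0.707, 0.707, -0.006, 0.007]
contact_force: [0.0, -0.4, -1.9]
gripper_width: 0.319
```

```bash
python3 plan.py 0.4876 -0.044 0.18 -1
python3 - <<'E'
from meas import *
np.set_printoptions(precision=4,suppress=True)
g=grab("side");np.savez("side_d.npz",**g);W=world(g);H,S,V=masks(g)
near=(np.hypot(W[...,0]-.488,W[...,1]+.044)<.04)
for nm,lo,hi in(("blade",.088,.108),("shaft",.115,.152),("handle",.166,.23)):
    m=near&(W[...,2]>lo)&(W[...,2]<hi)
    if nm=="handle": m&=(H>20)&(H<35)&(S>120)
    p=W[m];v,u=np.nonzero(m)
    if len(p): print(nm,len(p),p.mean(0),p.min(0),p.max(0),"u",u.mean(),u.min(),u.max(),v.min(),v.max())
cv2.imwrite("pics/d2.png",cv2.resize(g["img"][140:260,270:390],None,fx=5,fy=5,interpolation=cv2.INTER_CUBIC))
E
```

```text
t 38.25 pos [ 0.489 -0.044  0.192] x [ 1.    -0.018  0.002] y [ 0.002 -0.    -1.   ] jaw -1.05 j [-0.242 -0.252  1.962  0.     1.43  -0.224] F [ 0.018 -0.422 -1.932] w 0.319
shift units (x,y,z): [-0.038  0.494  0.004]
turn units: [ 0.004 -0.01   0.021]
blade 42 [ 0.487  -0.0439  0.0979] [ 0.4756 -0.0487  0.088 ] [ 0.4989 -0.0403  0.1078] u 333.85714285714283 331 337 209 216
shaft 44 [ 0.4855 -0.0424  0.1323] [ 0.4817 -0.049   0.116 ] [ 0.4899 -0.0371  0.1496] u 334.47727272727275 333 336 197 208
handle 225 [ 0.4845 -0.0337  0.1959] [ 0.4681 -0.0541  0.1666] [ 0.5013 -0.0267  0.2295] u 333.8222222222222 329 341 169 192
```

View pics/d2.png

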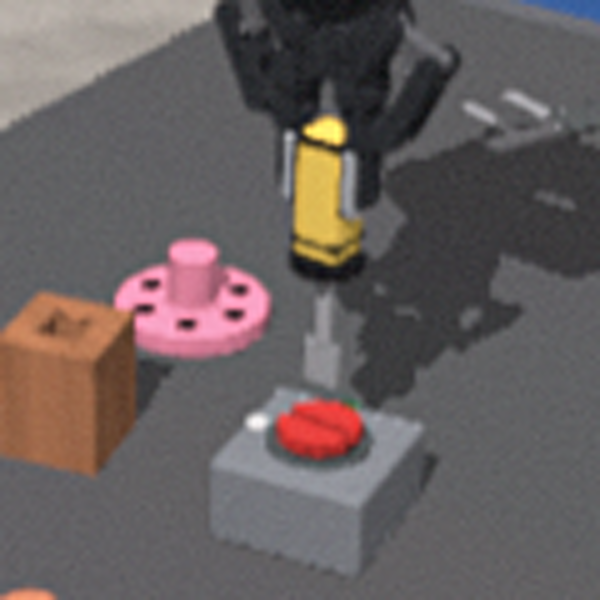

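Request:
{"api": "drive_tool", "payload": {
  "motion": [
    [[-0.03, 0.4, 0], [0, 0, 0], 1],
    [[0, 0.3, 0], [0, 0, 0], 1],
    [[0, 0.2, 0], [0, 0, 0], 1],
    [[0, 0, 0], [0, 0, 0], 1],
    [[0, 0, 0], [0, 0, 0], 1]
  ]
}}

```text
time: 38.8
tool_pos: [0.487, -0.0439, 0.1683]
tool_rot: [0.707, -0.707, 0.007, -0.006]
contact_force: [-0.5, 0.6, -0.5]
gripper_width: 0.32
```

Request:
{"api": "drive_tool", "payload": {
  "motion": [
    [[0, 0.1, 0], [0, 0, 0], 1],
    [[0, 0.1, 0], [0, 0, 0], 1],
    [[0, 0, 0], [0, 0, 0], 1],
    [[0, 0, 0], [0, 0, 0], 1]
  ]
}}

```text
time: 39.2
tool_pos: [0.4871, -0.0439, 0.1635]
tool_rot: [0.707, -0.707, 0.006, -0.006]
contact_force: [-0.2, -0.4, -0.8]
gripper_width: 0.322
```

Request:
{"api": "drive_tool", "payload": {
  "motion": [
    [[0, 0.1, 0], [0, 0, 0], 1],
    [[0, 0, 0], [0, 0, 0], 1],
    [[0, 0, 0], [0, 0, 0], 1]
  ]
}}

```text
time: 39.5
tool_pos: [0.487, -0.0439, 0.161]
tool_rot: [0.707, -0.707, 0.007, -0.006]
contact_force: [0.1, 0.2, -1.8]
gripper_width: 0.318
```

Request:
{"api": "drive_tool", "payload": {
  "motion": [
    [[0, 0, 0], [0, 0.5, 0], 1],
    [[0, 0, 0], [0, 0.5, 0], 1],
    [[0, 0, 0], [0, 0.5, 0], 1],
    [[0, 0, 0], [0, 0.5, 0], 1],
    [[0, 0, 0], [0, 0.5, 0], 1],
    [[0, 0, 0], [0, 0.5, 0], 1],
    [[0, 0, 0], [0, 0.5, 0], 1],
    [[0, 0, 0], [0, 0.5, 0], 1],
    [[0, 0, 0], [0, 0, 0], 1]
  ]
}}

```text
time: 40.4
tool_pos: [0.4873, -0.0437, 0.1612]
tool_rot: [0.695, -0.695, 0.129, -0.129]
contact_force: [1.2, 1.6, -2.1]
gripper_width: 0.322
```

```bash
python3 plan.py 0.4876 -0.044 0.161 -92; python3 -c "
from h import *
print(manip.state()['ft_torque'])"
```

```text
t 40.4 pos [ 0.487 -0.044  0.161] x [ 0.933 -0.359  0.   ] y [ 0.001  0.    -1.   ] jaw -21.03 j [-0.242 -0.227  1.994  0.001  1.374  0.125] F [ 1.168  1.596 -2.093] w 0.322
shift units (x,y,z): [ 0.015  0.006 -0.007]
turn units: [-0.01  14.193 -0.001]
[ 0.21048509 -0.1565918   0.05968688]
```

Request:
{"api": "drive_tool", "payload": {
  "motion": [
    [[0, 0, 0], [0, 1, 0], 1],
    [[0, 0, 0], [0, 1, 0], 1],
    [[0, 0, 0], [0, 1, 0], 1],
    [[0, 0, 0], [0, 1, 0], 1],
    [[0, 0, 0], [0, 1, 0], 1],
    [[0, 0, 0], [0, 1, 0], 1],
    [[0, 0, 0], [0, 1, 0], 1],
    [[0, 0, 0], [0, 1, 0], 1],
    [[0, 0, 0], [0, 1, 0], 1],
    [[0, 0, 0], [0, 1, 0], 1],
    [[0, 0, 0], [0, 0.6, 0], 1],
    [[0, 0, 0], [0, 0, 0], 1]
  ]
}}

```text
time: 41.6
tool_pos: [0.4878, -0.0435, 0.1612]
tool_rot: [0.566, -0.564, 0.425, -0.426]
contact_force: [2.2, 1.4, -3.4]
gripper_width: 0.322
```

Request:
{"api": "drive_tool", "payload": {
  "motion": [
    [[0, 0, 0], [0, 0.5, 0], 1],
    [[0, 0, 0], [0, 0.5, 0], 1],
    [[0, 0, 0], [0, 0.5, 0], 1],
    [[0, 0, 0], [0, 0.3, 0], 1],
    [[0, 0, 0], [0, 0, 0], 1],
    [[0, 0, 0], [0, 0, 0], 1]
  ]
}}

```text
time: 42.2
tool_pos: [0.4878, -0.0437, 0.1613]
tool_rot: [0.53, -0.529, 0.468, -0.469]
contact_force: [4.7, 1.9, -2.8]
gripper_width: 0.322
```

```bash
python3 plan.py 0.4876 -0.044 0.161 -92; python3 rot.py| grep side
python3 - <<'E'
from meas import *
print(manip.state()['ft_torque'])
g=dict(np.load("side_l.npz"));cv2.imwrite("pics/d3.png",cv2.resize(g["img"][200:255,295:365],None,fx=8,fy=8,interpolation=cv2.INTER_CUBIC))
E
```

```text
t 42.2 pos [ 0.488 -0.044  0.161] x [ 0.122 -0.992 -0.   ] y [ 0.002  0.001 -1.   ] jaw -82.98 j [-0.242 -0.227  1.994  0.001  1.373  1.206] F [ 4.654  1.941 -2.776] w 0.322
shift units (x,y,z): [ 0.013  0.012 -0.008]
turn units: [-0.023  1.804 -0.006]
side c [332 231] ext mid [ 0.4865 -0.0439] size [0.0953 0.0968] z 0.04955996235077531 slope [ 0.0035 -0.0095] N 283
side c [234 261] ext mid [0.6072 0.211 ] size [0.0953 0.0965] z 0.049822497142758215 slope [ 0.0231 -0.034 ] N 557
side c [274 278] ext mid [0.4875 0.2068] size [0.0966 0.0925] z 0.04983748867455118 slope [ 0.0242 -0.0335] N 583
side c [245 306] ext mid [0.4761 0.3204] size [0.0937 0.0942] z 0.05003404763756736 slope [ 0.0545 -0.0257] N 781
side c [300 350] ext mid [0.3109 0.3443] size [0.0214 0.0397] z 0.024850308432620705 slope [-0.022  -0.0012] N 139
[ 0.66853725 -1.31468183  0.0894647 ]
```

View pics/d3.png

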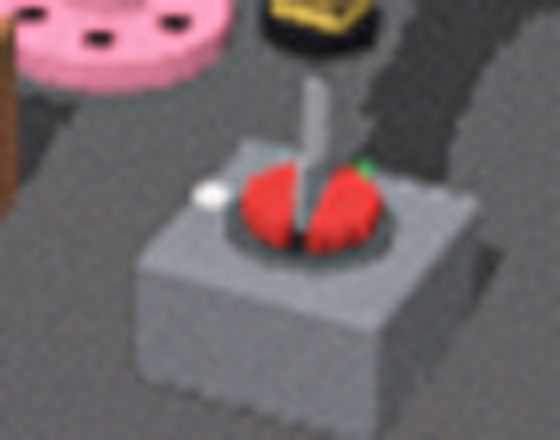

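Request:
{"api": "drive_tool", "payload": {
  "motion": [
    [[0, 0, 0], [0, 0.5, 0], 1],
    [[0, 0, 0], [0, 0.5, 0], 1],
    [[0, 0, 0], [0, 0.5, 0], 1],
    [[0, 0, 0], [0, 0.3, 0], 1],
    [[0, 0, 0], [0, 0, 0], 1],
    [[0, 0, 0], [0, 0, 0], 1]
  ]
}}

```text
time: 42.9
tool_pos: [0.4878, -0.0437, 0.1613]
tool_rot: [-0.492, 0.491, -0.508, 0.509]
contact_force: [5.2, 1.6, -3.4]
gripper_width: 0.317
```

```bash
python3 plan.py 0.4876 -0.044 0.161 -97;  python3 -c "
from h import *
print(manip.state()['ft_torque'])"
```

```text
t 42.9 pos [ 0.488 -0.044  0.161] x [-0.035 -0.999 -0.001] y [ 0.002  0.001 -1.   ] jaw -91.98 j [-0.242 -0.227  1.994  0.001  1.373  1.363] F [ 5.235  1.611 -3.426] w 0.317
shift units (x,y,z): [ 0.013  0.011 -0.008]
turn units: [-0.025  1.003 -0.009]
[ 0.68723864 -1.37744177  0.07772256]
```

Request:
{"api": "drive_tool", "payload": {
  "motion": [
    [[0, 0, 0], [0, 0.3, 0], 1],
    [[0, 0, 0], [0, 0.3, 0], 1],
    [[0, 0, 0], [0, 0, 0], 1],
    [[0, 0, 0], [0, 0, 0], 1]
  ]
}}

```text
time: 43.3
tool_pos: [0.4879, -0.0437, 0.1613]
tool_rot: [-0.479, 0.477, -0.521, 0.522]
contact_force: [5.6, 2.9, -3.4]
gripper_width: 0.323
```

```bash
python3 plan.py 0.4876 -0.044 0.161 -97;  python3 -c "
from h import *
print(manip.state()['ft_torque'])"
```

```text
t 43.3 pos [ 0.488 -0.044  0.161] x [-0.087 -0.996 -0.001] y [ 0.002  0.001 -1.   ] jaw -94.97 j [-0.242 -0.227  1.994  0.001  1.373  1.415] F [ 5.619  2.936 -3.444] w 0.323
shift units (x,y,z): [ 0.013  0.011 -0.01 ]
turn units: [-0.027  0.405 -0.01 ]
[ 0.61342452 -1.45340096  0.11153021]
```

Request:
{"api": "drive_tool", "payload": {
  "motion": [
    [[0, 0, 0], [0, 0.4, 0], 1],
    [[0, 0, 0], [0, 0.4, 0], 1],
    [[0, 0, 0], [0, 0, 0], 1],
    [[0, 0, 0], [0, 0, 0], 1]
  ]
}}

```text
time: 43.7
tool_pos: [0.4879, -0.0437, 0.1613]
tool_rot: [-0.46, 0.459, -0.537, 0.538]
contact_force: [5.7, 2.9, -4.7]
gripper_width: 0.321
```

```bash
cat > sel.py <<'E'
from meas import *
np.set_printoptions(precision=4,suppress=True)
s=manip.state();print(s['ft_torque'],s['contact_force'],s['tool_rot'])
for n in ("side","top"):
    g=grab(n);W=world(g);H,S,V=masks(g)
    red=((H<6)|(H>174))&(S>130)&(np.hypot(W[...,0]-.4876,W[...,1]+.044)<.035)&(W[...,2]>.055)&(W[...,2]<.07)
    n2,l=cv2.connectedComponents(red.astype(np.uint8),connectivity=4)
    C=[(red[l==i].sum(),W[l==i].mean(0)) for i in range(1,n2) if (l==i).sum()>15]
    print(n,C)
    if len(C)==2:
        d=C[0][1]-C[1][1];print("slot dir",(np.degrees(np.arctan2(d[1],d[0]))+90+90)%180-90)
E
python3 sel.py
```

```text
[ 0.6622 -1.4663  0.4538] [ 5.667   2.8573 -4.6513] [-0.4604  0.4589 -0.5369  0.5378]
side [(np.int64(43), array([ 0.4981, -0.0339,  0.0609])), (np.int64(64), array([ 0.4747, -0.0433,  0.061 ]))]
slot dir -68.05947478315602
top []
```

Request:
{"api": "drive_tool", "payload": {
  "motion": [
    [[0, 0, 0], [0, 0.2, 0], 1],
    [[0, 0, 0], [0, 0, 0], 1],
    [[0, 0, 0], [0, -0.6, 0], 1],
    [[0, 0, 0], [0, -0.6, 0], 1],
    [[0, -0.3, 0], [0, 0, 0], 1],
    [[0, -0.6, 0], [0, 0, 0], 1],
    [[0, -0.9, 0], [0, 0, 0], 1],
    [[0, -1, 0], [0, 0, 0], 1],
    [[0, -1, 0], [0, 0, 0], 1],
    [[0, 0, 0], [0, 0, 0], 1],
    [[0, 0, 0], [0, 0, 0], 1]
  ]
}}

```text
time: 44.9
tool_pos: [0.4869, -0.0442, 0.2567]
tool_rot: [-0.482, 0.482, -0.517, 0.518]
contact_force: [-0.8, 0.3, -2.8]
gripper_width: 0.317
```

```bash
python3 sel.py; python3 plan.py 0.6474 -0.0274 0.255;python3 - <<'E'
from meas import *
g=grab("side");np.savez("side_e.npz",**g)
cv2.imwrite("pics/d4.png",cv2.resize(g["img"][150:260,290:400],None,fx=5,fy=5,interpolation=cv2.INTER_CUBIC))
E
```

```text
[ 0.0276 -0.0094  0.0256] [-0.7838  0.2572 -2.793 ] [-0.4818  0.4822 -0.5171  0.5177]
side [(np.int64(63), array([ 0.4972, -0.0415,  0.0608])), (np.int64(64), array([ 0.4748, -0.043 ,  0.0607]))]
slot dir -86.36710422829844
top []
t 45.0 pos [ 0.486 -0.044  0.254] x [-0.071 -0.997 -0.   ] y [-0.003  0.    -1.   ] jaw -94.06 j [-0.242 -0.295  1.892 -0.     1.547  1.399] F [-0.366  0.486 -1.495] w 0.322
shift units (x,y,z): [-1.115 -0.042  6.39 ]
turn units: [ 0.036  0.    -0.001]
```

View pics/d4.png

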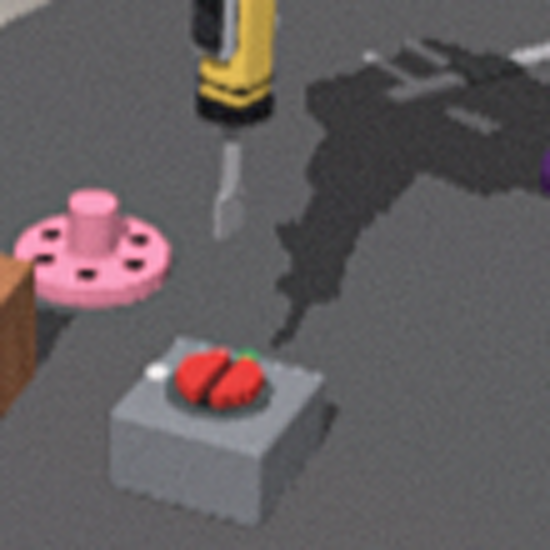

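Run:
```python
from meas import *
np.set_printoptions(precision=4,suppress=True)
def slot(n):
    g=dict(np.load(n));W=world(g);H,S,V=masks(g)
    red=((H<6)|(H>174))&(S>130)&(np.hypot(W[...,0]-.4876,W[...,1]+.044)<.035)&(W[...,2]>.055)&(W[...,2]<.07)
    v,u=np.nonzero(cv2.morphologyEx(red.astype(np.uint8),cv2.MORPH_CLOSE,np.ones((5,5)))>0)
    im=g["img"][...,2].astype(float);P=np.array([ray(g,a,b,.062)[:2] for a,b in zip(u,v)])
    w=np.clip(170-im[v,u],0,None)*(np.hypot(*(P-[.4876,-.044]).T)<.017);c=(w[:,None]*P).sum(0)/w.sum();Q=P-c
    e,U=np.linalg.eigh((w[:,None]*Q).T@Q);print(n,"slot",c,np.degrees(np.arctan2(U[1,1],U[0,1])),e)
slot("side0.npz");slot("side_e.npz");slot("top0.npz")
def axis(n,z0):
    g=dict(np.load(n));W=world(g)
    for lo,hi in((2,22),(28,65)):
        m=(np.hypot(W[...,0]-.487,W[...,1]+.044)<.025)&(W[...,2]>z0+lo*1e-3)&(W[...,2]<z0+hi*1e-3)
        v,u=np.nonzero(m);print(n,lo,len(u),np.median(W[m],0),"u,v",u.mean(),v.mean())
    K=g["camera_matrix"];T=np.linalg.inv(g["world_from_camera"])
    for z in(.012,.046):
        p=T[:3,:3]@np.array([.487,-.044,z0+z])+T[:3,3];s=p[:2]/p[2];s*=1+g["k1"]*(s@s);print("expected",s*K[0,0]+K[:2,2])
axis("side_d.npz",.087);axis("side_e.npz",.149)
```

```text
side0.npz slot [nan nan] nan [nan nan]
side_e.npz slot [ 0.4872 -0.0435] 99.0029902525756 [0.0014 0.0662]
top0.npz slot [ 0.4869 -0.0443] 177.6802345695252 [0.0026 0.1254]
side_d.npz 2 44 [ 0.4863 -0.0437  0.099 ] u,v 333.95454545454544 212.75
side_d.npz 28 44 [ 0.4853 -0.042   0.1333] u,v 334.47727272727275 202.02272727272728
expected [333.8821 212.6358]
expected [334.3418 201.3949]
side_e.npz 2 38 [ 0.484  -0.0423  0.1605] u,v 335.57894736842104 192.47368421052633
side_e.npz 28 46 [ 0.4836 -0.0408  0.1929] u,v 335.5217391304348 181.5
expected [334.7286 191.9176]
expected [335.2087 180.1343]<stdin>:8: RuntimeWarning: invalid value encountered in divide
```

Request:
{"api": "drive_tool", "payload": {
  "motion": [
    [[-0.16, 0, 0.91], [0, 0, 0], 1],
    [[-0.16, 0, 0.91], [0, 0, 0], 1],
    [[-0.16, 0, 0.91], [0, 0, 0], 1],
    [[-0.16, 0, 0.91], [0, 0, 0], 1],
    [[-0.16, 0, 0.91], [0, 0, 0], 1],
    [[-0.16, 0, 0.91], [0, 0, 0], 1],
    [[-0.16, 0, 0.91], [0, 0, 0], 1],
    [[0, 0, 0], [0, 0, 0], 1],
    [[0, 0, 0], [0, 0, 0], 1],
    [[0, 0, 0], [0, 0, 0], 1]
  ]
}}

```text
time: 46.05
tool_pos: [0.6469, -0.0272, 0.255]
tool_rot: [0.481, -0.483, 0.518, -0.517]
contact_force: [0.2, -0.2, -1.6]
gripper_width: 0.324
```

```bash
python3 plan.py 0.6474 -0.0274 0.111;python3 - <<'E'
from meas import *
np.set_printoptions(precision=4,suppress=True)
g=grab("side");W=world(g);z0=manip.state()["tool_pos"][2]-.1054
for lo,hi in((2,22),(28,65)):
    m=(np.hypot(W[...,0]-.647,W[...,1]+.027)<.03)&(W[...,2]>z0+lo*1e-3)&(W[...,2]<z0+hi*1e-3)
    v,u=np.nonzero(m);print(lo,len(u),np.median(W[m],0),"u,v",u.mean(),v.mean())
T=np.linalg.inv(g["world_from_camera"]);K=g["camera_matrix"]
for z in(.012,.046):
    p=T[:3,:3]@np.array([.6474,-.0274,z0+z])+T[:3,3];s=p[:2]/p[2];s*=1+g["k1"]*(s@s);print("expected",s*K[0,0]+K[:2,2])
E
```

```text
t 46.05 pos [ 0.647 -0.027  0.255] x [-0.071 -0.998 -0.   ] y [-0.002  0.    -1.   ] jaw -94.05 j [-0.157  0.094  1.53  -0.     1.52   1.485] F [ 0.163 -0.195 -1.621] w 0.324
shift units (x,y,z): [0.005 5.76  0.032]
turn units: [ 0.025  0.    -0.   ]
2 42 [ 0.6454 -0.0262  0.162 ] u,v 282.23809523809524 177.61904761904762
28 35 [ 0.6434 -0.0244  0.1944] u,v 281.9428571428571 167.0
expected [281.8049 177.2449]
expected [281.604  165.8626]
```

Tip is within about 1 mm of the hole axis. Lowering it now.

Request:
{"api": "drive_tool", "payload": {
  "motion": [
    [[0, 0.8, 0.03], [0, 0, 0], 1],
    [[0, 0.8, 0], [0, 0, 0], 1],
    [[0, 0.8, 0], [0, 0, 0], 1],
    [[0, 0.5, 0], [0, 0, 0], 1],
    [[0, 0.5, 0], [0, 0, 0], 1],
    [[0, 0.5, 0], [0, 0, 0], 1],
    [[0, 0.5, 0], [0, 0, 0], 1],
    [[0, 0.5, 0], [0, 0, 0], 1],
    [[0, 0.4, 0], [0, 0, 0], 1],
    [[0, 0.2, 0], [0, 0, 0], 1],
    [[0, 0, 0], [0, 0, 0], 1],
    [[0, 0, 0], [0, 0, 0], 1]
  ]
}}

```text
time: 47.3
tool_pos: [0.649, -0.0273, 0.119]
tool_rot: [-0.482, 0.482, -0.517, 0.518]
contact_force: [-0.0, -0.7, -2.4]
gripper_width: 0.32
```

Request:
{"api": "drive_tool", "payload": {
  "motion": [
    [[0, 0.12, 0], [0, 0, 0], 1],
    [[0, 0.12, 0], [0, 0, 0], 1],
    [[0, 0, 0], [0, 0, 0], 1],
    [[0, 0, 0], [0, 0, 0], 1]
  ]
}}

```text
time: 47.7
tool_pos: [0.6486, -0.0273, 0.1125]
tool_rot: [0.482, -0.482, 0.517, -0.517]
contact_force: [0.4, 0.1, -1.6]
gripper_width: 0.318
```

Request:
{"api": "drive_tool", "payload": {
  "motion": [
    [[0, 0.06, 0], [0, 0, 0], 1],
    [[0, 0, 0], [0, 0, 0], 1],
    [[0, 0, 0], [0, 0, 0], 1]
  ]
}}

```text
time: 48.0
tool_pos: [0.6486, -0.0273, 0.111]
tool_rot: [0.482, -0.482, 0.517, -0.517]
contact_force: [0.0, 0.5, -1.5]
gripper_width: 0.32
```

Request:
{"api": "drive_tool", "payload": {
  "motion": [
    [[0, 0.04, 0], [0, 0, 0], 1],
    [[0, 0, 0], [0, 0, 0], 1],
    [[0, 0, 0], [0, 0, 0], 0],
    [[0, 0, 0], [0, 0, 0], -0.4],
    [[0, 0, 0], [0, 0, 0], -1],
    [[0, 0, 0], [0, 0, 0], -1],
    [[0, 0, 0], [0, 0, 0], -1],
    [[0, 0, 0], [0, 0, 0], -1],
    [[0, -0.5, 0], [0, 0, 0], -1],
    [[0, -1, 0], [0, 0, 0], -1],
    [[0, -1, 0], [0, 0, 0], -1],
    [[0, -1, 0], [0, 0, 0], -1]
  ]
}}

```text
time: 49.2
tool_pos: [0.6488, -0.0273, 0.1996]
tool_rot: [-0.482, 0.482, -0.517, 0.518]
contact_force: [-0.1, -0.2, 0.0]
gripper_width: 1.001
```

Request:
{"api": "drive_tool", "payload": {
  "motion": [
    [[0, -1, 0], [0, 0, 0], -1],
    [[0, -1, 0], [0, 0, 0], -1],
    [[0, -1, 0], [0, 0, 0], -1],
    [[1, 0, 0], [0, 0, 0], -1],
    [[1, 0, 0], [0, 0, 0], -1],
    [[1, 0, 0], [0, 0, 0], -1],
    [[1, 0, 0], [0, 0, 0], -1],
    [[1, 0, 0], [0, 0, 0], -1],
    [[1, 0, 0], [0, 0, 0], -1],
    [[1, 0, 0], [0, 0, 0], -1],
    [[1, 0, 0], [0, 0, 0], -1],
    [[1, 0, 0], [0, 0, 0], -1]
  ]
}}

```text
time: 50.4
tool_pos: [0.6327, -0.2528, 0.2738]
tool_rot: [-0.482, 0.482, -0.517, 0.518]
contact_force: [-0.5, 1.0, 0.6]
gripper_width: 0.999
```

Request:
{"api": "drive_tool", "payload": {
  "motion": [
    [[1, 0, 0], [0, 0, 0], -1],
    [[1, 0, 0], [0, 0, 0], -1],
    [[1, 0, 0], [0, 0, 0], -1],
    [[0, 0, 0], [0, 0, 0], -1],
    [[0, 0, 0], [0, 0, 0], -1],
    [[0, 0, 0], [0, 0, 0], -1]
  ]
}}

```text
time: 51.0
tool_pos: [0.6277, -0.3257, 0.2731]
tool_rot: [-0.482, 0.482, -0.517, 0.517]
contact_force: [1.0, 0.6, 0.4]
gripper_width: 1.0
```

```bash
python3 rot.py fin
python3 - <<'E'
from meas import *
np.set_printoptions(precision=4,suppress=True)
s=manip.state();print(s["time"],s["tool_pos"],s["contact_force"])
for n in("top_l.npz","side_l.npz"):
    f=dict(np.load(n));W=world(f);H,S,V=masks(f)
    m=(W[...,2]>.12)&(W[...,2]<.17)&(np.hypot(W[...,0]-.647,W[...,1]+.027)<.04)
    p=W[m];t=p[p[:,2]>np.percentile(p[:,2],90)-.006];print(n,"handle top",len(t),np.median(t,0),(t.min(0)+t.max(0))/2,cv2.minAreaRect(t[:,:2].astype(np.float32)))
f=dict(np.load("top_l.npz"));g=dict(np.load("side_l.npz"))
a=cv2.resize(f["img"][135:230,285:345],None,fx=6,fy=6,interpolation=cv2.INTER_CUBIC)
b=cv2.resize(g["img"][165:325,190:360],None,fx=2.5,fy=2.5,interpolation=cv2.INTER_CUBIC)
c=np.zeros((570,785,3),np.uint8);c[:,:360]=a;c[:400,360:785]=b;cv2.imwrite("pics/fin.png",c)
E
```

```text
top c [225 167] ext mid [0.6087 0.2109] size [0.0935 0.0932] z 0.05024167815523306 slope [-0.0229 -0.0076] N 650
top c [228 209] ext mid [0.4886 0.2014] size [0.0914 0.0924] z 0.050235453475080405 slope [-0.0145 -0.0022] N 675
top c [314 209] ext mid [ 0.4864 -0.0432] size [0.0961 0.0961] z 0.05066373000616142 slope [ 0.0015 -0.001 ] N 641
top c [188 213] ext mid [0.4781 0.3189] size [0.0941 0.0953] z 0.05059633595928026 slope [0.0177 0.0159] N 677
top c [181 269] ext mid [0.3137 0.3471] size [0.0237 0.0548] z 0.02509781566244773 slope [-0.0722 -0.0036] N 149
side c [333 231] ext mid [ 0.4859 -0.0429] size [0.0947 0.0942] z 0.04967921950904941 slope [ 0.001  -0.0054] N 272
side c [234 261] ext mid [0.6074 0.2122] size [0.0943 0.0961] z 0.0498619254787982 slope [ 0.0294 -0.0365] N 564
side c [274 278] ext mid [0.4872 0.2053] size [0.0974 0.0923] z 0.04974670794383029 slope [ 0.0318 -0.0322] N 601
side c [244 306] ext mid [0.4763 0.3203] size [0.097  0.0945] z 0.050040838680762534 slope [ 0.0497 -0.0297] N 782
side c [301 350] ext mid [0.3105 0.3424] size [0.0188 0.0363] z 0.02496912967038356 slope [-0.0408  0.0224] N 103
51.1 [ 0.6278 -0.3255  0.2729] [ 0.0394 -0.242   0.2443]
top_l.npz handle top 113 [ 0.6475 -0.0266  0.1533] [ 0.6474 -0.0267  0.1545] ((0.6474136710166931, -0.026634156703948975), (0.026154479011893272, 0.026972109451889992), 89.44879150390625)
side_l.npz handle top 66 [ 0.644  -0.0232  0.1513] [ 0.6485 -0.0259  0.1514] ((0.648115873336792, -0.026761852204799652), (0.030346689745783806, 0.02971315011382103), 85.46259307861328)
```

View pics/fin.png

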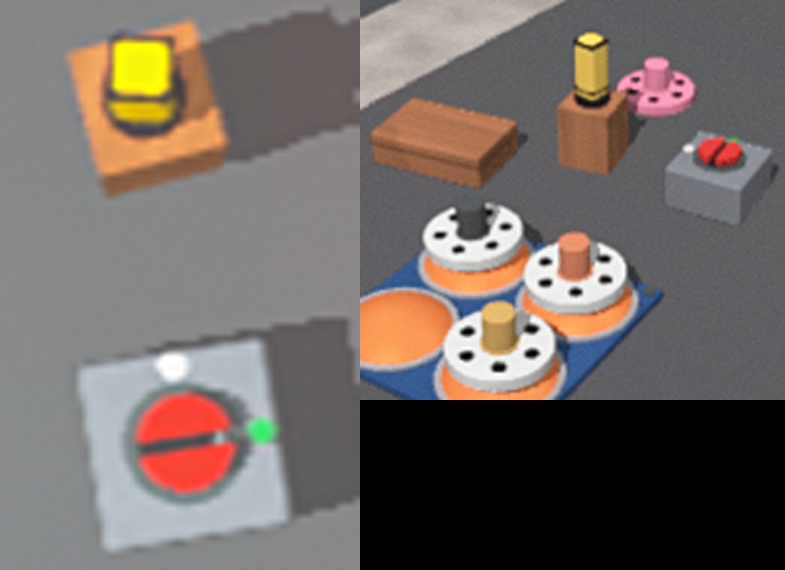

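```bash
python3 -c "
from plant import manip
print(manip.job_done())"
```

```text
the job is handed in; nothing more can be done
None
```

The job is handed in at about 51 s on the robot clock; the hand-in reports no verdict.

**What I did:** I set the three rotors that were present (dark steel, copper, brass; no green one was found) on three domes and let them go. With the screwdriver I turned the selector clockwise until the torque rose at the stop. Then I stood the screwdriver back in its block and moved the arm away.

**Last checks:**
- **Rotors:** all three are on their domes, within about 2 mm of the dome tops in the top view, with tilt about 1–1.5°. The side view shows slopes of up to 3°, partly a bias of that view. None had been knocked aside.
- **Selector:** the slot points at the green dot. It measured about −81°, and the stop is at −81.4° from the box yaw. It started about 10° past the white dot, not exactly on it.
- **Screwdriver:** it is upright in its block, with the handle top at 153 mm, which puts the tip at about 5 mm. It is within about 1 mm of the hole axis.
- **Bystanders:** I never touched the calculator, mouse or gauge case, but did not re-measure where they are.

**Checks that failed or disagreed:** a rough side-view reading of the slot gave −86° before the finer one gave −81°. The same finer check on the first side picture gave no reading.

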